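# Load the die into the sample press and latch the swing clamp

## Task

Set the short steel die upright into the round well of the sample press, fully home. Then swing the clamp handle round by its knob, up over its cam, until it drops into the notch and its foot presses on the die: find the notch by feel, never force the handle against the cam or its stop, and let go of it. Leave the other things on the bench where they are.

Things in the scene. Friction and masses are not known exactly. Their poses are not given: they have to be found in the camera images.
- die_mid (a point): The die: a plain steel cylinder, 46 mm in diameter, 45 mm tall, with a dark line round it and a dark disc in its top, about 0.3 to 0.5 kg, standing upright on the bench. This point is its centre, half-way up; z is its axis. It is the short squat one: the punch beside it is thinner and taller.
- well (a point): Centre of the mouth of the well for the die: a round hole 49 mm wide, 20 mm deep, with a 3 mm chamfer, in a 95 x 95 mm aluminium block with its top 40 mm above the bench. z is up, x points to the clamp's post, 88 mm away. The die stands 25 mm above the block when home. Best hold the die with the fingers to either side along this y axis: post and cam stand along x.
- press: The sample press, fixed to the bench: white base plate 245 x 160 x 20 mm, the well block, a steel post 138 mm high with a cam ring round its foot, and the clamp on the post. The clamp must not bear on it with over 35 N, which 15 N sideways at the knob does at the stop. Origin on the axis of the post at bench height; x points from the well to the post, the well lies 88 mm along -x.
- clamp: The swing clamp: a flat steel arm on the post, 20 mm wide, its top 97 mm above the bench at the start, 106 mm on the crest of the cam; a knob near its end, a foot under it, and a tail behind the post whose pin rides on the cam ring. It turns about the post and slides freely up and down it; spring and weight pull it down with 9 to 12 N. Origin on the post axis; take its direction from the knob.
- knob (a point): Middle of the clamp's upright black knob, 24 mm wide, 26 mm tall, 140 mm from the post axis. The reading follows the turn but not the rise: it stays at 110 mm while the knob rises 9 mm on the cam. 1 to 6 N sideways turns it, anticlockwise from above. Gripped tightly it cannot ride up or drop: keep the fingers open loosely about it, tips 4 mm above the risen arm, and push with one.
- foot (a point): Under the middle of the clamp's black foot, 20 mm wide, 88 mm from the post axis, in line with the knob (reads the turn, not the rise). Parked 87 to 99 degrees clockwise of the well. Turned, it is lifted 9 mm by the cam well before the die, runs level, then drops 5.5 mm onto the die: the notch lies up to 14 degrees before or past the well's middle, reset each time, a stop wall right behind it.
- punch: Bystander: steel punch, 28 mm in diameter, 67 mm tall, with a 38 mm dark head, standing upright. Origin under its foot.
- jar: Bystander: clear jar with a red lid, 48 mm wide, 62 mm tall. Origin under its foot.
- tube_rack: Bystander: red rack of small tubes, 120 x 180 x 63 mm. Origin under its centre.
- block_rack: Bystander: aluminium tube block, 75 x 110 x 50 mm. Origin under its centre.
- cap: Bystander: blue screw cap lying flat, 32 mm wide, 12 mm high. Origin under its centre.
Not all that is in view belongs to the job. Leave any yellow look-alike of the part that bears die_mid alone.

How it is judged (in metres and radians):
On the way, in this order (a step that is already met when the one before it is completed fails the run):
1. the die stands in the well, fully home and let go (horizontal distance between die_mid and well below 0.004 m and z of die_mid in the frame of well below 0.0045 m and angle between die_mid's own z axis and vertical below 0.06 rad and contact force between the fingers and die below 0.3 N), for 0.2 s.
2. the clamp has dropped into the notch and presses on the die (horizontal distance between foot and well below 0.026 m and contact force between clamp and die above 4 N), for 0.2 s.
At the end, for the whole second after the job is handed in: The die stands upright in the well (axis within 4 mm, within 2 mm of the floor, tilted less than 0.06 rad), at rest; the clamp lies in the notch (foot within 26 mm of the well's middle), its foot pressing on the die with more than 4 N, and is released (all of step 1 and all of step 2 and linear speed of die below 0.01 m/s); the robot touches nothing.
It fails at once if the clamp is forced against the cam, its stop or the press with more than 35 N (contact force between clamp and press above 35 N).
It fails at once if a bystander is moved more than 30 mm or knocked over (distance of any of punch, jar, tube_rack, block_rack, cap from where it was at the start of the episode above 0.03 m or angle between any of punch, jar, tube_rack, block_rack, cap's own z axis and vertical above 0.5 rad).
It also fails if it takes over 72 s, if anything falls off the work surface, if the arm or the gripper's body presses on something with over 40 N, if the wrist force passes 120 N, or if a joint passes its speed limit or range.

## Robot

A 7-joint arm with a two-finger parallel gripper is mounted at the origin on the work surface. World frame = base frame: x ahead of the robot, y to its left, z up, the work surface at z = 0. Lengths are in mm, angles in degrees, forces in N, time in s.
With the tool pointing down it reaches from about 425 to 925 mm from the base axis. Payload 6.8 kg.
Tool frame: the origin (TCP) lies at the centre of the arm's flange, where the gripper is bolted on; the fingertips stand 173 mm ahead of it and the grasp point (between the pads) lies 155 mm ahead of it; y points along the fingers, x is the direction in which the jaws open and shut, and the axes are right-handed (so a half turn about y gives the same grasp; the last joint's range is limited). The gripper opens to 85 mm and grips with 20 to 120 N. Pads are 22 mm wide; open, the fingers measure 114 mm over their backs; the gripper's body (76 mm by 85 mm) begins 54 mm behind the grasp point. The pads swing forward as they close: fully open they stand 13 mm farther back than shut.
Start: joints at [-6.194, 27.33, 1.283, 89.118, -0.659, 63.558, -4.761], TCP at [675.013, 0.004, 404.708] pointing down, gripper open.
Joint ranges: [-169.35, 169.35], [-19.33, 120.38], [-80.79, 83.38], [13.8, 139.57], [-78.32, 258.32], [9.67, 109.79], [-169.56, 169.56]. Speed limits (degrees/s): [136.94, 136.94, 180, 180, 180, 180, 180].

## Interface

Orientations are given as a 3x3 rotation matrix whose columns are the frame's x, y, z axes.
In Python, from workcell import telemetry, cams, order gives the robot as it stands.
- The arm moves only by the tool send_rows, never from a script. Its argument "motion" is a list of rows, each a list of 3 entries, a list of its own where there are three numbers: the opening, from 0 (shut) to 1 (fully open), then the shift along the tool's x, y, z in m, then the turn about the tool's y in rad. A call has 1 to 5 rows; each row is the pose to reach, as a shift and turn from the pose commanded when the call began, along the tool's axes at that moment; what a row does not reach only later rows make up. A row lasts 1/10 s, in which the tool goes at most 50 mm and 8.59 degrees, less where a joint would pass 70% of its speed; a pose out of reach is approached as far as the arm can. A call with a gripper value outside its range is refused whole. The fingers move at their own pace and stop on an object; the grip force is fixed at half the most. Time passes only in rows, so rows that repeat a pose let the fingers close. It gives the time, the measured TCP pose, the force and the opening at its end, in the units of the state.
- telemetry.read_state(): the state, without advancing time (a new reading comes with each control period).
- cams.camera(name): name is "scene" or "side" or "wrist"; returns the picture (384x512x3 uint8, blue, green, red); there is no depth.
- cams.camera_info(name): a dict with "K" (3x3 intrinsics, pixels), "dist_coeffs" ([k1, k2, p1, p2, k3] as OpenCV has them; the pictures are not rectified), "origin" and "rotation" of the camera in the world; the wrist camera has in their place "mount" (4x4, takes a point from camera to tool coordinates, whose origin is the TCP and whose axes are the tool frame's). Camera axes: x right, y down, z forward; pixel columns grow to the right and rows downward; lengths in mm; the calibration is good to about 2 mm. A picture is of the moment at which its call begins: read the wrist's pose just before it. camera_info takes no time and is no camera call.
- order.finish_job(): hands the job in, once; it reports no verdict.
The state is a dict: "time": time; "joint_positions": joint angles; "joint_vel": joint speeds; "tau": joint torques, N m; "position": TCP position; "ee_rot": TCP orientation; "ft_force": force on the tool from outside, world axes, zero at the start; "ft_torque": the same for the moment, N m; "width": finger opening in mm.
Only numpy, scipy, OpenCV 4.12 (cv2) and the standard library are available. Lean on these libraries where they do the work, as an engineer would, in place of code of your own. Each camera call takes 0.05 s, during which the arm holds its last target.

## Working session

There is one attempt and no reset: what is moved stays moved. The work goes in short steps, Python scripts to look and compute and a tool call to move; the robot and the scene stay as the last step left them, time stands still between calls to the robot, and variables do not carry over. Pictures are saved under pics/ and viewed, and the job is handed in when it is done.

Besides the shell and the picture viewer there is one more tool, called as name([rows], argument=value, ...), one row to a line, values as JSON. send_rows: Moves the arm, as the interface text tells. Its arguments: {"type":"object","properties":{"motion":{"type":"array","items":{"type":"array"}}},"required":["motion"]}

```bash
ls; mkdir -p pics; python3 - <<'E'
from workcell import telemetry, cams
import cv2
print(telemetry.read_state())
for n in ["scene","side","wrist"]:
    print(n,cams.camera_info(n))
    cv2.imwrite(f"pics/a_{n}.png",cams.camera(n))
E
```

```text
pics
{'time': 0.0, 'joint_positions': array([-6.19481615, 27.37692884,  1.28138717, 89.17927898, -0.65903296,
       63.5576426 , -4.75914233]), 'joint_vel': array([-0.0981313 , -0.00013684,  0.12223823,  0.06841458, -0.04754452,
       -0.01456817,  0.05390689]), 'tau': array([-5.45967814e-04, -5.96443820e+01,  1.60769675e+00, -2.81194621e+01,
        1.24063640e-02,  9.39900521e-03,  2.20753498e-05]), 'position': array([6.74720176e+02, 8.56815535e-03, 4.03705505e+02]), 'ee_rot': array([[ 9.99998282e-01, -1.85260053e-03, -5.58014055e-05],
       [ 5.55266172e-05, -1.48376833e-04,  9.99999987e-01],
       [-1.85260879e-03, -9.99998273e-01, -1.48273709e-04]]), 'ft_force': array([ 0.15398816, -0.67220647, -0.30684029]), 'ft_torque': array([-0.03240908,  0.00937888, -0.01711738]), 'width': 85.50905106084629}
scene {'K': array([[395.02398667,   0.        , 254.71732197],
       [  0.        , 395.02398667, 194.05241084],
       [  0.        ,   0.        ,   1.        ]]), 'dist_coeffs': array([0.02207917, 0.        , 0.        , 0.        , 0.        ]), 'origin': array([ 950.6136656 , 
[... 573 characters left out ...]
   [-0.28739682, -0.48021489,  0.828732  ],
       [-0.00599309, -0.86431635, -0.50291285]])}
wrist {'K': array([[305.82893577,   0.        , 255.20932757],
       [  0.        , 305.82893577, 188.56659676],
       [  0.        ,   0.        ,   1.        ]]), 'dist_coeffs': array([-0.06352965,  0.        ,  0.        ,  0.        ,  0.        ]), 'mount': array([[ 9.99998734e-01, -1.43213908e-03,  6.93499083e-04,
        -7.58035707e-02],
       [-1.11332829e-03, -3.18339397e-01,  9.47976154e-01,
         3.07425084e+01],
       [-1.13686562e-03, -9.47975726e-01, -3.18340588e-01,
         8.20757577e+01],
       [ 0.00000000e+00,  0.00000000e+00,  0.00000000e+00,
         1.00000000e+00]])}
```

View pics/a_scene.png

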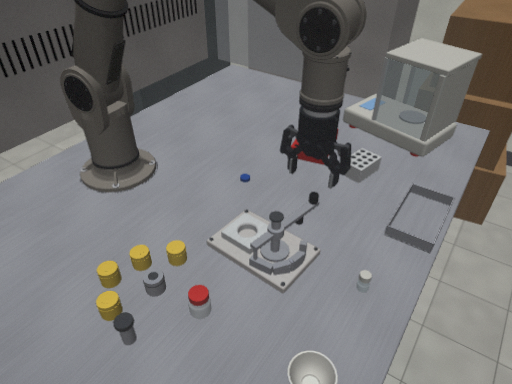

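View pics/a_side.png

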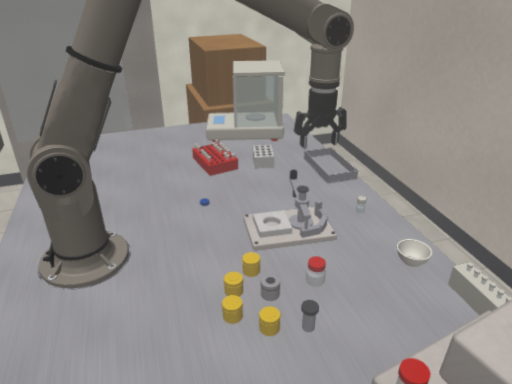

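View pics/a_wrist.png

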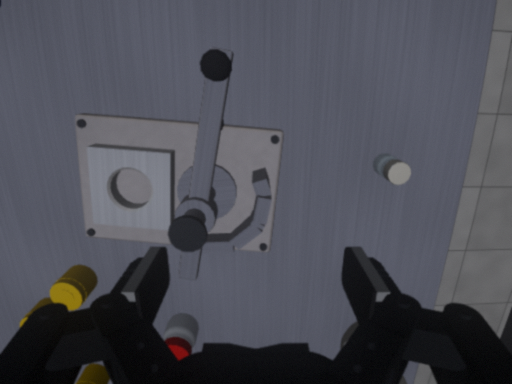

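```bash
cat > h.py <<'E'
import numpy as np, cv2
from workcell import telemetry, cams
def cam(name,st=None):
    i=cams.camera_info(name); K=i["K"]; d=i["dist_coeffs"]
    if name=="wrist":
        M=i["mount"]; R=st["ee_rot"]@M[:3,:3]; o=st["position"]+st["ee_rot"]@M[:3,3]
    else: R=i["rotation"]; o=i["origin"]
    return K,d,R,o
def ray(c,px):
    K,d,R,o=c
    p=cv2.undistortPoints(np.array(px,float).reshape(-1,1,2),K,d).reshape(-1,2)
    return o,(R@np.c_[p,np.ones(len(p))].T).T
def onz(c,px,z):
    o,v=ray(c,px); t=(z-o[2])/v[:,2]; return o+v*t[:,None]
def proj(c,P):
    K,d,R,o=c
    q=(R.T@(np.atleast_2d(P)-o).T).T
    return cv2.projectPoints(q,np.zeros(3),np.zeros(3),K,d)[0].reshape(-1,2)
def tri(cs,pxs):
    A=np.zeros((3,3));b=np.zeros(3)
    for c,px in zip(cs,pxs):
        o,v=ray(c,[px]);v=v[0]/np.linalg.norm(v);P=np.eye(3)-np.outer(v,v);A+=P;b+=P@o
    x=np.linalg.solve(A,b)
    return x
def crop(img,x0,y0,x1,y1,s,f):
    cv2.imwrite(f,cv2.resize(img[y0:y1,x0:x1],None,fx=s,fy=s,interpolation=cv2.INTER_CUBIC))
E
python3 - <<'E'
import cv2
from h import crop
a=cv2.imread("pics/a_scene.png");crop(a,90,230,220,350,6,"pics/b1.png")
a=cv2.imread("pics/a_side.png");crop(a,210,240,340,340,6,"pics/b2.png")
a=cv2.imread("pics/a_wrist.png");crop(a,70,30,300,290,2.3,"pics/b3.png")
E
```

```text
(no output)
```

View pics/b1.png

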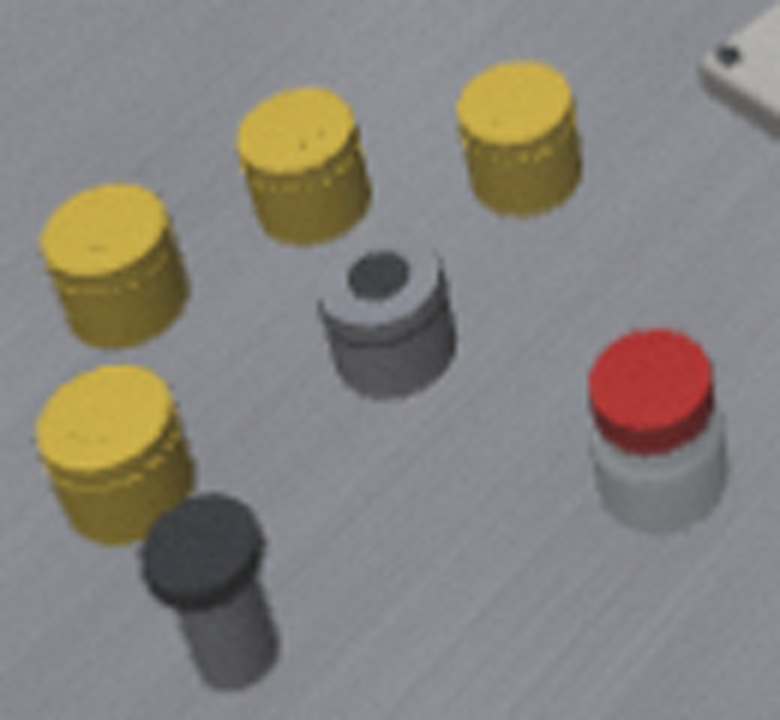

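View pics/b2.png

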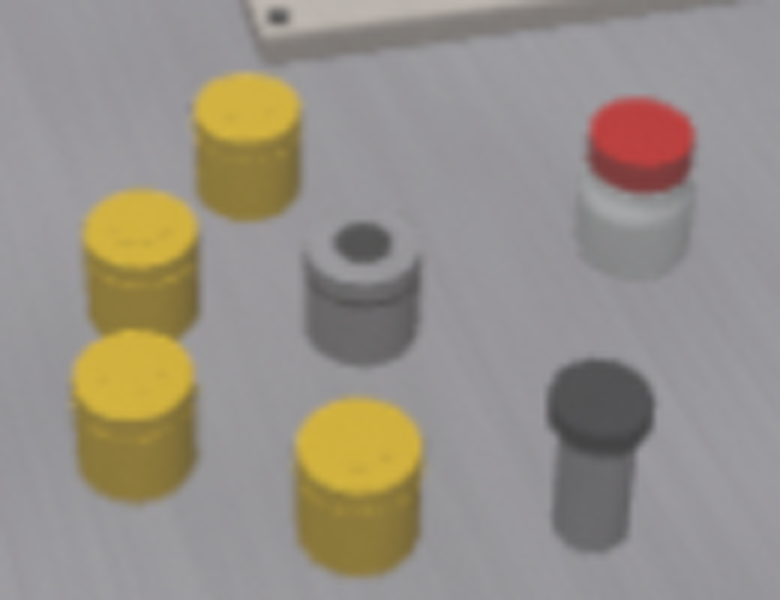

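View pics/b3.png

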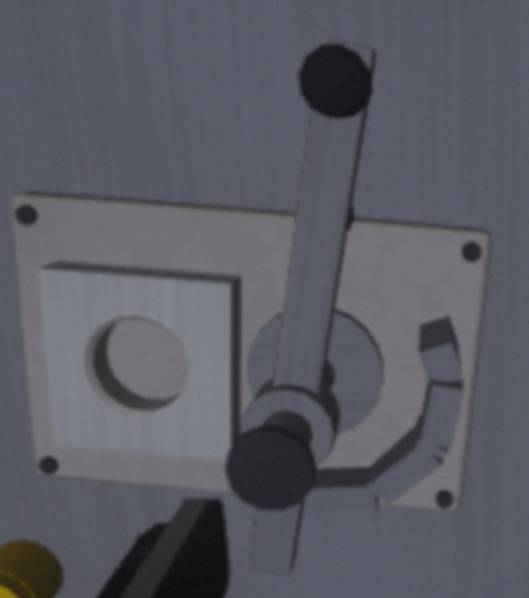

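```bash
cat > m1.py <<'E'
from h import *
s=cam("scene");d=cam("side")
st=telemetry.read_state()
w=cam("wrist",st)
def dark(img,box,th,lo=0):
    x0,y0,x1,y1=box
    g=cv2.cvtColor(img,cv2.COLOR_BGR2GRAY)[y0:y1,x0:x1]
    g=cv2.resize(g,None,fx=4,fy=4,interpolation=cv2.INTER_CUBIC)
    cs,_=cv2.findContours((g<th).astype(np.uint8),cv2.RETR_EXTERNAL,cv2.CHAIN_APPROX_NONE)
    out=[]
    for c in cs:
        if len(c)>20:
            e=cv2.fitEllipse(c); out.append(((e[0][0]-1.5)/4+x0,(e[0][1]-1.5)/4+y0,e[1][0]/4,e[1][1]/4))
    return out
S=cv2.imread("pics/a_scene.png");D=cv2.imread("pics/a_side.png");W=cv2.imread("pics/a_wrist.png")
a=dark(S,(145,269,162,283),95);b=dark(D,(262,274,280,287),110)
print("disc",a,b)
pa=max(a,key=lambda e:e[3])[:2];pb=max(b,key=lambda e:e[3])[:2]
print(onz(s,[pa],45),onz(d,[pb],45),tri([s,d],[pa,pb]))
for bx in [(76,118,90,130),(266,132,282,148),(84,225,98,238),(254,238,272,254)]:
    e=dark(W,bx,75);print("screw",e,[onz(w,[q[:2]],20)[0].round(1) for q in e])
e=dark(W,(195,40,236,86),45);print("knob",e,[onz(w,[q[:2]],123)[0].round(1) for q in e])
e=dark(W,(165,200,210,255),60);print("post",e,[onz(w,[q[:2]],138)[0].round(1) for q in e])
E
python3 m1.py
```

```text
disc [(160.31886196136475, 281.240834236145, 2.406449794769287, 4.007637023925781), (152.59112644195557, 275.53102684020996, 7.243011474609375, 10.032017707824707)] [(262.37830823659897, 285.81336402893066, 1.3533114194869995, 2.5450644493103027), (278.28467178344727, 285.41675758361816, 2.2325198650360107, 3.9017817974090576), (270.1011152267456, 280.05961751937866, 6.082327365875244, 8.773653984069824)]
[[ 441.06229981 -275.61075381   45.        ]] [[ 439.38682016 -276.23216017   45.        ]] [ 439.93608609 -274.80251995   43.53080278]
screw [(81.0159215927124, 123.0128583908081, 8.336016654968262, 9.448246002197266)] [array([471.9,  44.1,  20. ])]
screw [(274.54951190948486, 139.03830909729004, 7.959842205047607, 8.296765327453613)] [array([696.9,  23.9,  20. ])]
screw [(90.62033700942993, 231.97734880447388, 7.566866874694824, 8.003737449645996)] [array([459.2, -96.2,  20. ])]
screw [(262.7995615005493, 246.53953170776367, 7.000986576080322, 7.560283660888672)] [array([ 684.3, -116.3,   20. ])]
knob [(215.67447471618652, 65.06686973571777, 29.553335189819336, 32.49200439453125)] [array([644.3,  98.1, 123. ])]
post [(165.6247143149376, 251.7463264465332, 2.2280921936035156, 9.359034538269043), (206.07216262817383, 201.63853335380554, 4.9492387771606445, 10.410843849182129), (183.37864112854004, 200.14646315574646, 1.0813342332839966, 2.4068055152893066), (187.6714687347412, 228.45870780944824, 38.357521057128906, 52.899261474609375)] [array([595.7, -55.5, 138. ]), array([634. ,  -8.3, 138. ]), array([615.3,  -6.9, 138. ]), array([616.9, -32.7, 138. ])]
```

```bash
cat > m2.py <<'E'
from m1 import *
# well: floor vs block edges; try grad: print crop top
g=cv2.cvtColor(W,cv2.COLOR_BGR2GRAY)
print(g[188,84:180:2]); print(g[140:236:2,131])
# block top via threshold
ex=np.array([225,-20.2,0]);ex/=np.linalg.norm(ex);ey=np.array([-ex[1],ex[0],0])
# post top ellipse seen: manual extents
v=W.copy()
def draw(P,c):
    for p in proj(w,P): cv2.circle(v,tuple(int(round(x*8)) for x in p),12,c,-1,shift=3)
def circ(c,r,z): 
    t=np.linspace(0,2*np.pi,40); return np.c_[c[0]+r*np.cos(t),c[1]+r*np.sin(t),0*t+z]
# block corners, manual in crop b3 -> full
cor=np.array([[43,270],[238,280],[50,448],[233,460]])/2.3+[70,30]
Q=onz(w,cor,40);print(Q.round(1),Q.mean(0))
wc=Q.mean(0)
draw(circ(wc,24.5,40),(0,0,255));draw(circ(wc,27.5,40),(0,255,0))
pc=wc+88*ex
draw(circ(pc,22/2,138),(0,0,255))
print(wc,pc,np.linalg.norm(pc[:2]-[644.3,98.1]))
crop(v,70,30,300,290,2.3,"pics/c3.png")
E
python3 m2.py | tail -12
```

```text
post [(165.6247143149376, 251.7463264465332, 2.2280921936035156, 9.359034538269043), (206.07216262817383, 201.63853335380554, 4.9492387771606445, 10.410843849182129), (183.37864112854004, 200.14646315574646, 1.0813342332839966, 2.4068055152893066), (187.6714687347412, 228.45870780944824, 38.357521057128906, 52.899261474609375)] [array([595.7, -55.5, 138. ]), array([634. ,  -8.3, 138. ]), array([615.3,  -6.9, 138. ]), array([616.9, -32.7, 138. ])]
[116 114 115 123 129 129 126 128 129 128 127 120  96  76  48  49  60 108
 117 118 116 118 117 117 119 119 118 119 117 116 116 115 115 118 123 130
 129 131 130 129 128 129 128  85  49  80 109  92]
[113 114 111  88  65 103 125 126 126 126 127 127 126 124 107 114 117 116
 115 116 117 117 117 118 118 119 116 117 115 114 117  81  62  64  95 126
 126 124 126 126 127 125 127 122 116 116 115 115]
[[487.7  19.1  40. ]
 [583.7  13.4  40. ]
 [474.6 -76.3  40. ]
 [572.7 -82.7  40. ]] [529.68806672 -31.64776597  40.        ]
[529.68806672 -31.64776597  40.        ] [617.33555407 -39.51656262  40.        ] 140.23337566553354
```

View pics/c3.png

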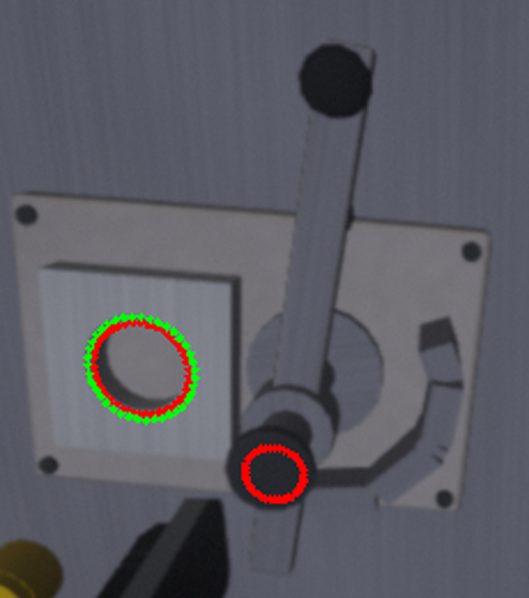

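```bash
python3 - <<'E'
from h import *
s=cam("scene");d=cam("side")
px=np.array([[297,130],[515,100],[105,230],[105,418]])/6+[90,230]
print(onz(s,px,45).round(0)); px=np.array([[203,552]])/6+[90,230];print("punch",onz(s,px,67).round(0))
px=np.array([[650,380]])/6+[90,230];print("jar",onz(s,px,62).round(0))
px=np.array([[380,280]])/6+[90,230];print("die ",onz(s,px,45).round(0))
# die extents in side view: outline ellipse top approx
print(onz(d,np.array([[363,252],[305,252],[420,252]])/6+[210,240],45).round(1))
E
```

```text
[[ 363. -241.   45.]
 [ 423. -181.   45.]
 [ 341. -318.   45.]
 [ 409. -374.   45.]]
punch [[ 494. -399.   67.]]
jar [[ 567. -265.   62.]]
die  [[ 445. -277.   45.]]
[[ 438.1 -282.8   45. ]
 [ 416.5 -276.1   45. ]
 [ 459.4 -289.4   45. ]]
```

send_rows([
  [1,[-0.034,0,-0.006],-0.148],
  [1,[-0.068,0,-0.012],-0.296],
  [1,[-0.102,0,-0.019],-0.444],
  [1,[-0.136,0,-0.026],-0.592],
  [1,[-0.17,0,-0.032],-0.74],
])

```text
time: 0.65
position: [503.5, -32.3, 404.4]
ee_rot: [[0.734, -0.0, -0.679], [0.679, -0.0, 0.734], [-0.001, -1.0, 0.0]]
ft_force: [-0.3, -0.3, 0.4]
width: 85.3
```

send_rows([
  [1,[0,0,0],-0.148],
  [1,[0,0,0],-0.296],
  [1,[0,0,0],-0.444],
  [1,[0,0,0],-0.592],
  [1,[0,0,0],-0.74],
])

```text
time: 1.15
position: [504.8, -32.0, 404.5]
ee_rot: [[0.085, -0.0, -0.996], [0.996, -0.0, 0.085], [-0.0, -1.0, 0.0]]
ft_force: [-1.1, 0.2, -0.9]
width: 85.3
```

```bash
python3 - <<'E'
from h import *
st=telemetry.read_state();im=cams.camera("wrist")
cv2.imwrite("pics/d.png",im);np.save("d.npy",st,allow_pickle=True)
print(st["time"],st["position"],st["ee_rot"].round(3),st["joint_vel"].round(1))
E
```

```text
1.15 [504.83255468 -32.04736269 404.54231407] [[ 0.085 -0.    -0.996]
 [ 0.996 -0.     0.085]
 [-0.    -1.     0.   ]] [  9.5   0.9 -11.   -0.5   2.9   0.5  81.5]
```

View pics/d.png

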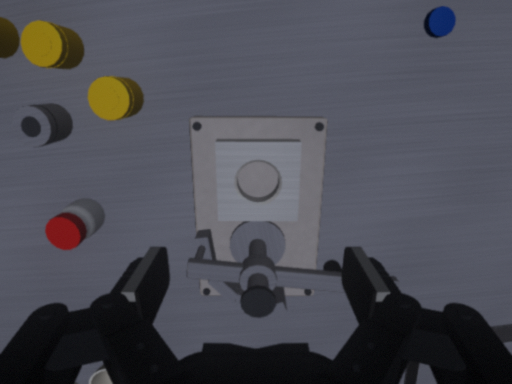

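```bash
cat > m3.py <<'E'
from h import *
import sys
def contours(img,box,lo,hi,minlen=40):
    x0,y0,x1,y1=box
    g=cv2.cvtColor(img,cv2.COLOR_BGR2GRAY)[y0:y1,x0:x1]
    g=cv2.resize(g,None,fx=4,fy=4,interpolation=cv2.INTER_CUBIC)
    cs,_=cv2.findContours(((g>=lo)&(g<hi)).astype(np.uint8),cv2.RETR_EXTERNAL,cv2.CHAIN_APPROX_NONE)
    return [(c.reshape(-1,2)-1.5)/4+[x0,y0] for c in cs if len(c)>minlen]
E
python3 - <<'E'
from m3 import *
cams.camera("wrist")
st=telemetry.read_state();im=cams.camera("wrist")
cv2.imwrite("pics/e.png",im)
print(st["time"],st["position"],st["ee_rot"].round(4),np.abs(st["joint_vel"]).max())
w=cam("wrist",st)
for nm,b,z in [("s",(188,118,206,136),20),("s",(310,118,330,136),20),("s",(198,283,216,300),20),("s",(300,283,318,300),20),("disc",(15,110,48,142),45)]:
    for c in contours(im,b,0,75 if z<100 else 45):
        e=cv2.fitEllipse(c.astype(np.float32));print(nm,e[0],e[1],onz(w,[e[0]],z)[0].round(1))
g=cv2.cvtColor(im,cv2.COLOR_BGR2GRAY)
print(g[180,210:306]);print(g[135:225,258])
crop(im,180,110,340,310,3,"pics/e2.png");crop(im,0,80,90,160,6,"pics/e3.png")
E
```

```text
1.25 [504.86677212 -32.12429866 404.52846121] [[ 8.96e-02 -4.00e-04 -9.96e-01]
 [ 9.96e-01  1.00e-04  8.96e-02]
 [ 0.00e+00 -1.00e+00  4.00e-04]] 8.65408242555906
s (196.36520385742188, 126.13882446289062) (8.126325607299805, 8.626297950744629) [460.3 -95.9  20. ]
s (318.8154602050781, 125.94503784179688) (8.413366317749023, 8.709514617919922) [472.8  44.1  20. ]
s (206.772216796875, 291.5920715332031) (6.977536201477051, 7.57043981552124) [ 686.  -116.2   20. ]
s (308.03515625, 291.3526916503906) (7.155551910400391, 7.666445255279541) [698.2  23.9  20. ]
disc (30.434425354003906, 127.38948822021484) (19.15013313293457, 23.04462432861328) [ 439.9 -275.6   45. ]
disc (44.051025390625, 113.44746398925781) (7.99554443359375, 12.881319999694824) [ 427.  -255.2   45. ]
[114 114 114 113 115 114 119 124 126 128 127 127 127 125 127 127 128 129
 128 130 128 129 127 127 123 116 104  91  97 111 114 114 115 116 115 116
 115 117 116 116 116 116 118 117 117 117 117 119 116 116 116 116 116 115
 115 116 116 116 115 115 114 115 115 117 117 116 114 102  80  85 100 110
 121 129 129 130 130 130 129 130 129 127 130 126 128 128 128 126 128 124
 118 115 112 114 114 114]
[115 115 115 103  82  74  88 116 127 129 128 128 127 126 127 128 128 129
 130 131 130 127 127 124 114 102 103 111 117 119 117 117 118 118 115 116
 118 117 117 117 115 116 116 118 117 116 117 116 117 115 116 115 115 115
 115 114 113 115 118 116 117 109  88  76  72  72  82 110 124 129 128 129
 128 128 129 129 129 128 129 128 125 126 128 129 126 122 105  92  91  91]
```

View pics/e2.png

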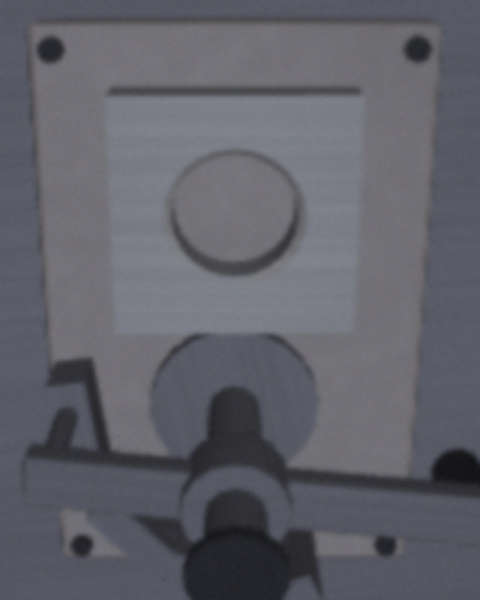

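View pics/e3.png

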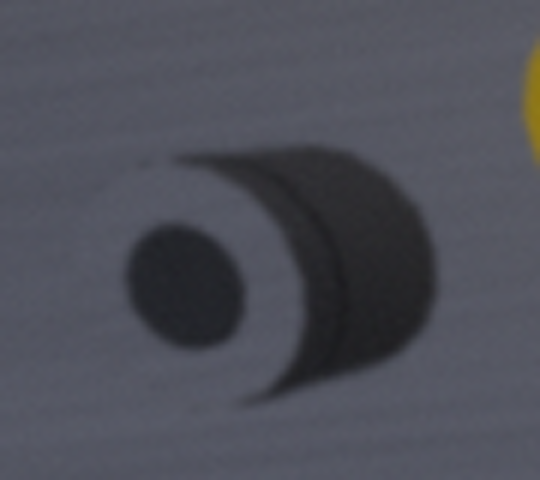

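```bash
python3 - <<'E'
from m3 import *
st=telemetry.read_state();w=cam("wrist",st)
f=lambda p:onz(w,[p],40)[0][:2]
for a,b in [((215.5,180),(299.8,180)),((258,141.8),(258,220.7)),((235.5,180),(281.5,180)),((258,159),(258,202.5))]:
    A,B=f(a),f(b);print(A.round(1),B.round(1),np.linalg.norm(A-B).round(1),((A+B)/2).round(1))
# corners from e2 crop
cor=np.array([[106,92],[364,92],[115,333],[356,333]])/3+[180,110]
Q=onz(w,cor,40);print(Q.round(1),Q.mean(0))
E
```

```text
[520.4 -79.1] [529.5  16.7] 96.3 [525.  -31.2]
[481.4 -26.8] [575.6 -35.5] 94.6 [528.5 -31.1]
[522.6 -56.4] [527.5  -4.1] 52.5 [525.1 -30.2]
[500.6 -28.6] [552.4 -33.3] 52.0 [526.5 -30.9]
[[475.7 -73.2  40. ]
 [484.6  20.7  40. ]
 [571.5 -82.8  40. ]
 [580.6  12.9  40. ]] [528.10027826 -30.60744398  40.        ]
```

send_rows([
  [1,[-0.05,0.01,0.009],0],
  [1,[-0.1,0.03,0.017],0],
  [1,[-0.149,0.05,0.026],0],
  [1,[-0.198,0.075,0.034],0],
  [1,[-0.2483,0.1,0.0429],0],
])

```text
time: 1.8
position: [444.4, -257.6, 314.0]
ee_rot: [[0.095, 0.001, -0.995], [0.995, -0.001, 0.095], [-0.001, -1.0, -0.001]]
ft_force: [0.9, -0.4, -0.3]
width: 85.6
```

send_rows([
  [1,[0,0.03,0],0],
  [1,[0,0.03,0],0],
  [1,[0,0.03,0],0],
])

```text
time: 2.1
position: [445.3, -255.2, 284.6]
ee_rot: [[0.092, -0.001, -0.996], [0.996, 0.001, 0.092], [0.001, -1.0, 0.001]]
ft_force: [0.4, 0.7, 1.1]
width: 85.5
```

```bash
python3 - <<'E'
from m3 import *
st=telemetry.read_state();im=cams.camera("wrist")
cv2.imwrite("pics/f.png",im)
w=cam("wrist",st)
print(st["position"],proj(w,[[439.9,-275.6,45]]))
E
```

```text
[ 445.34403642 -255.24194199  284.6098817 ] [[226.17820749 199.27032635]]
```

View pics/f.png

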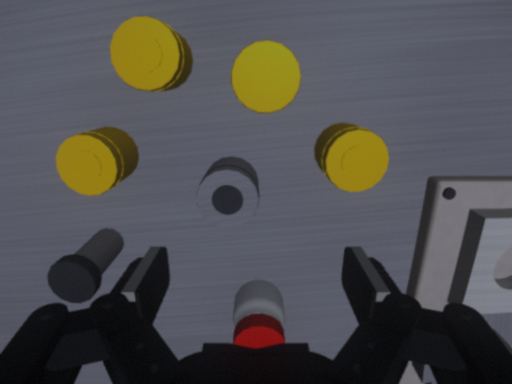

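```bash
cat > go.py <<'E'
from h import *
import sys
def rel(target):
    st=telemetry.read_state(); return (st["ee_rot"].T@(np.array(target)-st["position"])/1000).round(4)
E
python3 - <<'E'
from m3 import *
from go import rel
st=telemetry.read_state();im=cams.camera("wrist")
w=cam("wrist",st)
for c in contours(im,(205,180,250,220),0,60):
    e=cv2.fitEllipse(c.astype(np.float32));print(e[0],e[1],onz(w,[e[0]],45)[0].round(1))
print(st["position"],rel([440.2,-275,194]))
E
```

```text
(226.94931030273438, 197.62869262695312) (28.778518676757812, 30.492229461669922) [ 440.  -275.1   45. ]
[ 445.88480162 -255.10362988  285.44680746] [-0.0203  0.0919  0.0043]
```

send_rows([
  [1,[-0.0203,0.01,0.0043],0],
  [1,[-0.0203,0.035,0.0043],0],
  [1,[-0.0203,0.065,0.0043],0],
  [1,[-0.0203,0.0915,0.0043],0],
  [1,[-0.0203,0.0915,0.0043],0],
])

```text
time: 2.7
position: [438.8, -274.5, 191.7]
ee_rot: [[0.089, -0.003, -0.996], [0.996, 0.002, 0.089], [0.002, -1.0, 0.003]]
ft_force: [-0.8, 0.7, 0.1]
width: 85.5
```

```bash
python3 - <<'E'
from m3 import *
from go import rel
st=telemetry.read_state();im=cams.camera("wrist")
cv2.imwrite("pics/g.png",im)
print(st["position"],rel([440,-275.1,194]))
E
```

```text
[ 438.79787767 -274.47187875  191.69624419] [-0.0001 -0.0008 -0.0007]
```

View pics/g.png

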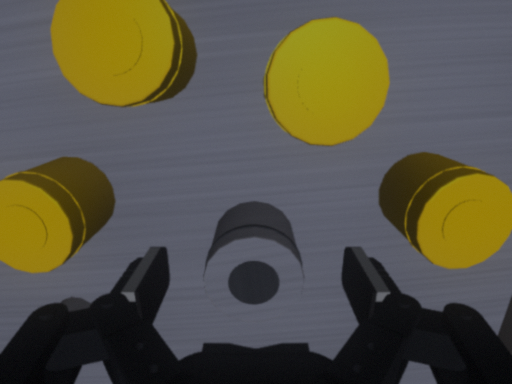

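send_rows([
  [0,[0,0,0],0],
  [0,[0,0,0],0],
  [0,[0,0,0],0],
  [0,[0,0,0],0],
  [0,[0,0,0],0],
])

```text
time: 3.25
position: [439.6, -276.0, 194.8]
ee_rot: [[0.091, 0.002, -0.996], [0.996, -0.001, 0.091], [-0.001, -1.0, -0.002]]
ft_force: [-0.8, 1.4, 9.5]
width: 44.4
```

send_rows([
  [0,[0,0,0],0],
  [0,[0,-0.01,0],0],
  [0,[0,-0.03,0],0],
  [0,[0,-0.06,0],0],
  [0,[0,-0.09,0],0],
])

```text
time: 3.75
position: [438.1, -275.6, 284.0]
ee_rot: [[0.091, -0.002, -0.996], [0.996, 0.001, 0.091], [0.001, -1.0, 0.002]]
ft_force: [1.0, -0.1, -4.0]
width: 44.5
```

```bash
python3 - <<'E'
from m3 import *
from go import rel
st=telemetry.read_state();im=cams.camera("wrist")
cv2.imwrite("pics/i.png",im)
print(st["position"],st["width"],st["ft_force"])
E
```

```text
[ 438.14657767 -275.61552133  283.99108848] 44.46174973067001 [ 0.9885169  -0.14866831 -3.96746126]
```

View pics/i.png

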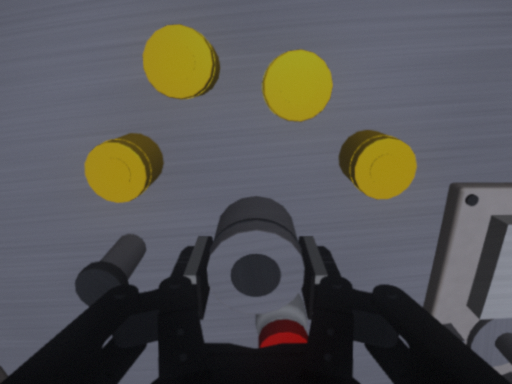

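send_rows([
  [0,[0.02,-0.002,-0.007],0],
  [0,[0.055,-0.004,-0.019],0],
  [0,[0.1,-0.006,-0.035],0],
  [0,[0.127,-0.006,-0.045],0],
  [0,[0.127,-0.006,-0.045],0],
])

```text
time: 4.3
position: [496.9, -148.3, 289.4]
ee_rot: [[0.083, 0.002, -0.997], [0.997, 0.003, 0.083], [0.003, -1.0, -0.001]]
ft_force: [0.7, -0.3, -4.6]
width: 44.3
```

send_rows([
  [0,[0.03,0,-0.01],0],
  [0,[0.07,0,-0.024],0],
  [0,[0.11,0,-0.038],0],
  [0,[0.127,0,-0.045],0],
  [0,[0.127,0,-0.045],0],
])

```text
time: 4.8
position: [552.3, -27.7, 289.1]
ee_rot: [[0.086, 0.001, -0.996], [0.996, 0.002, 0.086], [0.002, -1.0, -0.001]]
ft_force: [0.4, -0.7, -4.9]
width: 44.4
```

```bash
python3 - <<'E'
from m3 import *
from go import rel
cams.camera("wrist")
st=telemetry.read_state();im=cams.camera("wrist")
cv2.imwrite("pics/j.png",im);crop(im,140,60,380,320,2.3,"pics/j2.png")
w=cam("wrist",st)
print(st["time"],st["position"],st["width"],st["ft_force"],st["ee_rot"].round(3),proj(w,[[528,-31,40]]))
for c in contours(im,(225,240,290,300),0,60):
    e=cv2.fitEllipse(c.astype(np.float32));print(e[0],e[1],onz(w,[e[0]],st["position"][2]-149)[0].round(1))
E
```

```text
4.85 [551.46362119 -30.0757692  288.83723492] 43.952964382315095 [-0.05108283 -0.30827486 -5.49679397] [[ 0.088 -0.001 -0.996]
 [ 0.996  0.     0.088]
 [ 0.    -1.     0.001]] [[250.85882925 169.68803342]]
(255.15658569335938, 274.7430114746094) (42.5404167175293, 49.79537582397461) [550.6 -29.7 139.8]
```

View pics/j2.png

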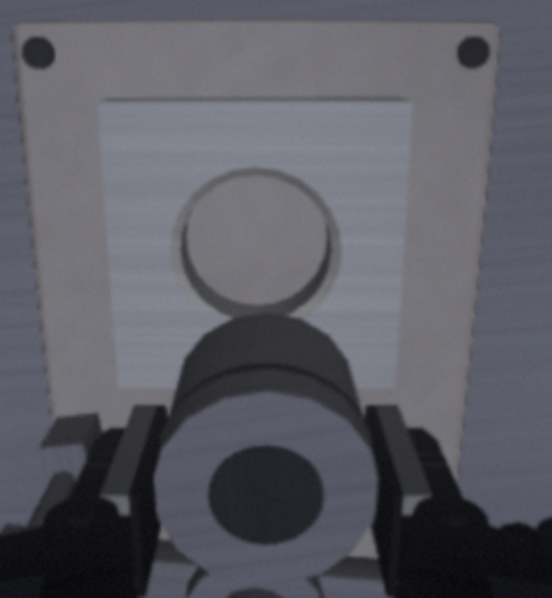

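```bash
python3 - <<'E'
from m3 import *
im=cv2.imread("pics/j.png");g=cv2.cvtColor(im,cv2.COLOR_BGR2GRAY)
print(g[162,180:325]);print(g[95:150,251])
st=telemetry.read_state();w=cam("wrist",st);print(st["position"])
t=np.linspace(0,6.283,200)
for r in (24.5,27.5):
    p=proj(w,np.c_[528+r*np.cos(t),-31+r*np.sin(t),0*t+(40 if r>25 else 37)]);print(r,p.min(0),p.max(0))
f=lambda p:onz(w,[p],40)[0][:2].round(1)
print(f((251,103.2)),f((187,162)),f((315,162)))
E
```

```text
[118 119 118 119 117 118 124 127 128 129 129 130 128 128 129 129 128 129
 129 129 128 129 129 129 130 130 129 130 129 129 130 130 129 128 125 118
 114 111  99  76  78 103 116 117 118 118 118 117 119 117 119 118 118 121
 119 120 118 119 118 118 120 120 120 121 121 121 120 119 122 121 119 120
 120 118 118 117 119 121 119 118 119 118 118 118 119 120 119 120 117 119
 118 121 119 120 118 119 120 119 118 118 115 104  83  80  94  99 101 112
 127 131 131 130 129 131 130 130 130 129 130 130 131 131 130 130 130 130
 131 131 130 129 129 130 130 129 129 126 120 118 115 115 117 115 116 117
 116]
[118 120 120 119 118 120 115 103 104 119 129 133 133 134 130 130 133 132
 130 129 131 130 131 131 131 133 134 133 136 135 134 133 129 130 128 132
 129 119 104  93  96 108 116 119 120 120 122 120 121 121 121 121 122 120
 120]
[550.98131508 -31.63721121 288.70191279]
24.5 [220.51603782 136.51759376] [286.13072873 200.06232734]
27.5 [216.00366782 132.95213301] [290.58186455 205.11143769]
[480.  -28.1] [517.2 -78.8] [525.8  14.6]
```

```bash
python3 - <<'E'
from m3 import *
from go import rel
st=telemetry.read_state();print(st["position"],st["joint_vel"].round(1),rel([528.1,-31.4,250]))
E
```

```text
[550.98131508 -31.63721121 288.70191279] [ 1.3 -0.3  1.2  0.7  0.2  0.  -0.1] [-0.0018  0.0387  0.0228]
```

send_rows([
  [0,[-0.0018,0.005,0.01],0],
  [0,[-0.0018,0.02,0.0228],0],
  [0,[-0.0018,0.0345,0.0228],0],
  [0,[-0.0018,0.0345,0.0228],0],
  [0,[-0.0018,0.0345,0.0228],0],
])

```text
time: 5.4
position: [528.0, -31.9, 254.5]
ee_rot: [[0.092, -0.001, -0.996], [0.996, -0.0, 0.092], [-0.001, -1.0, 0.001]]
ft_force: [0.0, -0.2, -4.0]
width: 44.1
```

send_rows([
  [0,[0,0,0],0],
  [0,[0,0,0],0],
  [0,[0,0,0],0],
])

```text
time: 5.7
position: [528.9, -30.9, 255.0]
ee_rot: [[0.091, 0.001, -0.996], [0.996, 0.0, 0.091], [0.0, -1.0, -0.001]]
ft_force: [-0.7, -0.3, -4.2]
width: 44.5
```

```bash
python3 - <<'E'
from m3 import *
from go import rel
st=telemetry.read_state();im=cams.camera("wrist");sd=cams.camera("side");sc=cams.camera("scene")
cv2.imwrite("pics/k.png",im);crop(im,140,60,380,320,2.3,"pics/k2.png")
crop(sd,230,130,350,260,4.5,"pics/k3.png")
w=cam("wrist",st)
print(st["time"],st["position"],st["ft_force"],st["ee_rot"].round(3))
t=np.linspace(0,6.283,200)
for r in (24.5,27.5):
    p=proj(w,np.c_[527.2+r*np.cos(t),-31+r*np.sin(t),0*t+(40 if r>25 else 37)]);print(r,p.min(0),p.max(0))
for c in contours(im,(225,240,290,300),0,60):
    e=cv2.fitEllipse(c.astype(np.float32));print(e[0],e[1],onz(w,[e[0]],st["position"][2]-149)[0].round(1))
print(telemetry.read_state()["position"])
E
```

```text
5.7 [528.91976973 -30.87200712 255.02313774] [-0.65797167 -0.27456145 -4.22310734] [[ 0.091  0.001 -0.996]
 [ 0.996  0.     0.091]
 [ 0.    -1.    -0.001]]
24.5 [217.50861761 177.22766795] [291.32475849 245.3390151 ]
27.5 [212.3897064  173.98857693] [296.41227886 251.37384099]
(255.2014923095703, 274.7503662109375) (42.50831604003906, 49.75969696044922) [528.3 -30.5 106. ]
[528.75950219 -30.76378962 254.70739445]
```

View pics/k2.png

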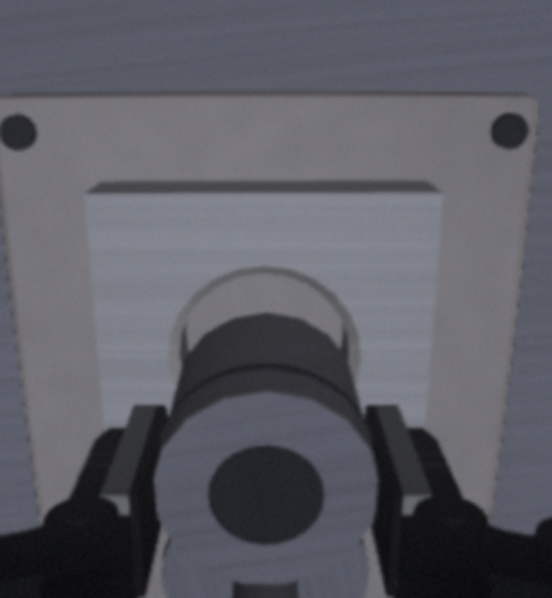

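View pics/k3.png

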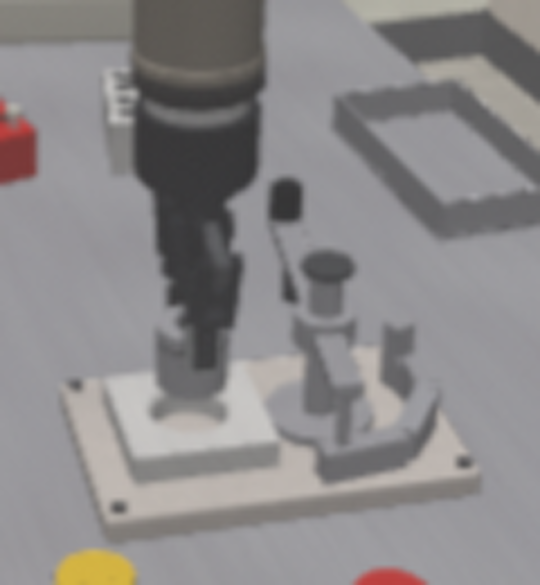

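send_rows([
  [0,[0,0.006,0],0],
  [0,[0,0.012,0],0],
  [0,[0,0.018,0],0],
  [0,[0,0.022,0],0],
  [0,[0,0.024,0],0],
])

```text
time: 6.35
position: [528.5, -30.8, 229.7]
ee_rot: [[0.091, -0.001, -0.996], [0.996, -0.0, 0.091], [-0.0, -1.0, 0.001]]
ft_force: [0.2, -0.5, -3.9]
width: 44.6
```

send_rows([
  [0,[0,0.002,0],0],
  [0,[0,0.004,0],0],
  [0,[0,0.006,0],0],
  [0,[0,0.008,0],0],
  [0,[0,0.009,0],0],
])

```text
time: 6.85
position: [528.6, -30.8, 221.4]
ee_rot: [[0.091, -0.0, -0.996], [0.996, 0.0, 0.091], [-0.0, -1.0, 0.0]]
ft_force: [1.1, -0.5, -4.1]
width: 44.5
```

send_rows([
  [0,[0,0.0015,0],0],
  [0,[0,0.003,0],0],
  [0,[0,0.0045,0],0],
  [0,[0,0.006,0],0],
  [0,[0,0.006,0],0],
])

```text
time: 7.35
position: [528.6, -30.8, 215.3]
ee_rot: [[0.091, -0.0, -0.996], [0.996, 0.0, 0.091], [-0.0, -1.0, 0.0]]
ft_force: [-0.4, -0.3, -4.9]
width: 44.3
```

send_rows([
  [0,[0,0.0005,0],0],
  [0,[0,0.001,0],0],
  [0,[0,0.0015,0],0],
])

```text
time: 7.65
position: [528.7, -30.8, 214.8]
ee_rot: [[0.091, 0.0, -0.996], [0.996, -0.0, 0.091], [-0.0, -1.0, -0.0]]
ft_force: [-5.3, 0.0, 11.6]
width: 43.9
```

send_rows([
  [0.6,[0,-0.0005,0],0],
  [0.75,[0,-0.0005,0],0],
  [0.8,[0,-0.0005,0],0],
  [0.8,[0,-0.0005,0],0],
  [0.8,[0,-0.0005,0],0],
])

```text
time: 8.15
position: [528.7, -30.8, 214.5]
ee_rot: [[0.091, 0.0, -0.996], [0.996, 0.0, 0.091], [0.0, -1.0, -0.0]]
ft_force: [-1.4, 0.8, -0.2]
width: 67.7
```

send_rows([
  [0.8,[0,-0.01,0],0],
  [0.8,[0,-0.03,0],0],
  [0.8,[0,-0.06,0],0],
  [0.8,[0,-0.09,0],0],
  [0.8,[0,-0.09,0],0],
])

```text
time: 8.65
position: [530.2, -30.8, 309.0]
ee_rot: [[0.091, 0.008, -0.996], [0.996, 0.0, 0.091], [0.001, -1.0, -0.008]]
ft_force: [0.5, -0.3, -0.2]
width: 67.8
```

```bash
python3 - <<'E'
from m3 import *
cams.camera("wrist")
st=telemetry.read_state();im=cams.camera("wrist");sd=cams.camera("side");sc=cams.camera("scene")
cv2.imwrite("pics/l.png",im)
for n,x in (("lsd",sd),("lsc",sc)): cv2.imwrite(f"pics/{n}.png",x)
crop(sd,230,150,350,250,5,"pics/l3.png");crop(sc,190,170,350,290,4.5,"pics/l4.png")
w=cam("wrist",st)
print(st["time"],st["position"],st["ft_force"],st["width"])
for c in contours(im,(200,150,300,300),0,60):
    e=cv2.fitEllipse(c.astype(np.float32));print(e[0],e[1],onz(w,[e[0]],65)[0].round(1))
print(telemetry.read_state()["position"])
E
```

```text
8.7 [529.46673003 -30.79894506 307.05131153] [ 1.05139216  0.65066803 -0.08950501] 68.71738951696706
(208.79466247558594, 285.91094970703125) (13.969207763671875, 29.542612075805664) [601.  -75.5  65. ]
(254.3628387451172, 285.29266357421875) (35.108341217041016, 41.34005355834961) [603.7 -38.   65. ]
(277.15179443359375, 243.57093811035156) (1.709010124206543, 9.289786338806152) [566.6 -16.8  65. ]
(228.9155731201172, 247.30056762695312) (3.285897731781006, 16.619613647460938) [566.4 -54.6  65. ]
(254.8824005126953, 199.7678985595703) (28.358348846435547, 30.065309524536133) [528.7 -30.7  65. ]
(256.45452880859375, 236.8887939453125) (79.9000473022461, 150.01976013183594) [559.3 -32.3  65. ]
[528.17900395 -30.82536894 303.93948425]
```

View pics/l.png

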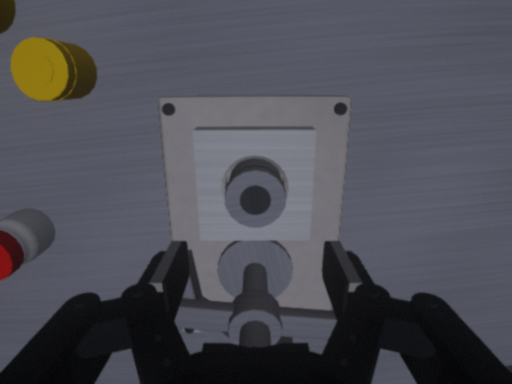

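View pics/l3.png

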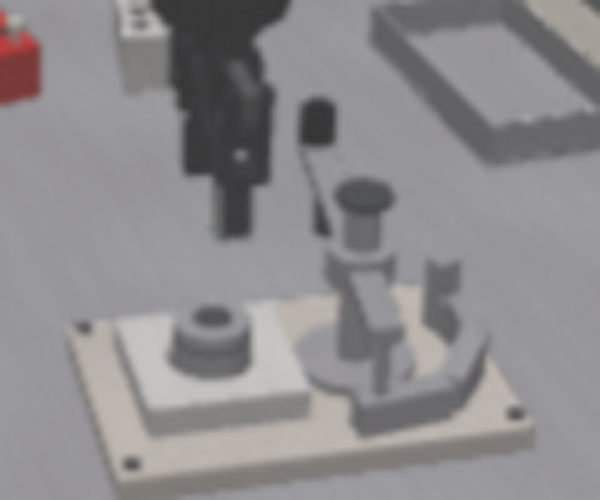

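View pics/l4.png

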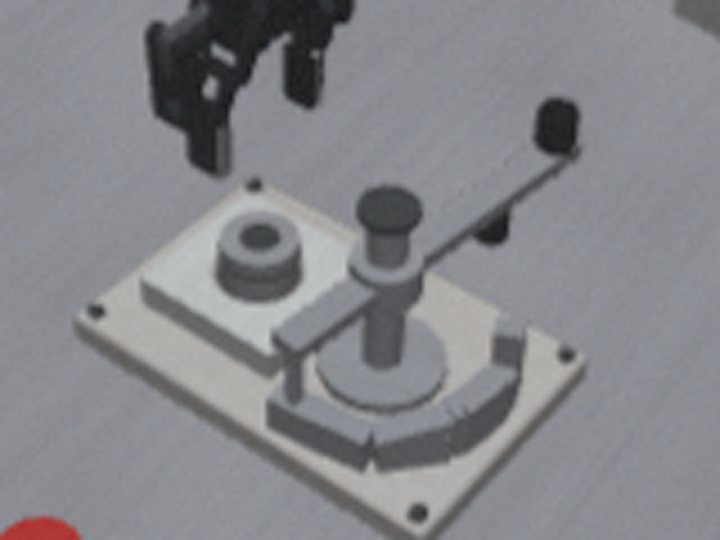

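send_rows([
  [0.6,[0.01,-0.03,-0.008],0.14],
  [0.6,[0.04,-0.05,-0.03],0.28],
  [0.6,[0.075,-0.05,-0.056],0.42],
  [0.6,[0.11,-0.05,-0.082],0.56],
  [0.6,[0.139,-0.05,-0.104],0.7],
])

```text
time: 9.35
position: [645.6, 100.4, 353.1]
ee_rot: [[0.714, -0.002, -0.7], [0.7, 0.0, 0.714], [-0.001, -1.0, 0.001]]
ft_force: [-0.2, 0.4, -0.1]
width: 51.3
```

send_rows([
  [0.6,[0,0,0],0.14],
  [0.6,[0,0,0],0.28],
  [0.6,[0,0,0],0.42],
  [0.6,[0,0,0],0.56],
  [0.6,[0,0,0],0.7],
])

```text
time: 9.85
position: [644.5, 98.3, 352.7]
ee_rot: [[0.997, -0.003, -0.074], [0.074, -0.001, 0.997], [-0.003, -1.0, -0.001]]
ft_force: [-0.2, 1.2, 0.1]
width: 51.7
```

```bash
cat >> go.py <<'E'
P=np.array([616.0,-38.9])
def pose():
    st=telemetry.read_state();R=st["ee_rot"];p=st["position"]
    d=p[:2]-P
    return dict(t=round(st["time"],2),p=p.round(1),xang=np.degrees(np.arctan2(R[1,0],R[0,0])).round(2),r=np.hypot(*d).round(1),phi=np.degrees(np.arctan2(d[1],d[0])).round(1),F=st["ft_force"].round(1),w=round(st["width"],1))
def totgt(phi,r,z,xang):
    a=np.radians(phi);tp=[P[0]+r*np.cos(a),P[1]+r*np.sin(a),z]
    cur=pose()["xang"]
    return rel(tp), np.radians(cur-xang).round(3)
E
python3 - <<'E'
from go import *
print(pose(),totgt(78.3,140,350,-11.7))
E
```

```text
{'t': 9.85, 'p': array([644.5,  98.3, 352.7]), 'xang': np.float64(4.26), 'r': np.float64(140.1), 'phi': np.float64(78.3), 'F': array([-0.2,  1.2,  0.1]), 'w': 51.7} (array([-0.0001,  0.0027, -0.0001]), np.float64(0.279))
```

send_rows([
  [0.55,[0,0,0],0.14],
  [0.55,[0,0,0],0.26],
  [0.55,[0,0,0],0.26],
  [0.55,[0,0,0],0.26],
])

```text
time: 10.25
position: [644.6, 98.4, 353.4]
ee_rot: [[0.984, -0.002, 0.176], [-0.176, -0.001, 0.984], [-0.002, -1.0, -0.001]]
ft_force: [-0.1, 0.2, 0.2]
width: 46.9
```

```bash
python3 - <<'E'
from go import *
print(pose(),totgt(78.3,140,350,-11.7))
st=telemetry.read_state()
im=cams.camera("wrist");cv2.imwrite("pics/m.png",im)
w=cam("wrist",st);print(proj(w,[[644.3,98.1,123]]))
E
```

```text
{'t': 10.25, 'p': array([644.6,  98.4, 353.4]), 'xang': np.float64(-10.12), 'r': np.float64(140.2), 'phi': np.float64(78.2), 'F': array([-0.1,  0.2,  0.2]), 'w': 46.9} (array([-0.0002,  0.0034, -0.0002]), np.float64(0.028))
[[255.39256355 208.90740357]]
```

View pics/m.png

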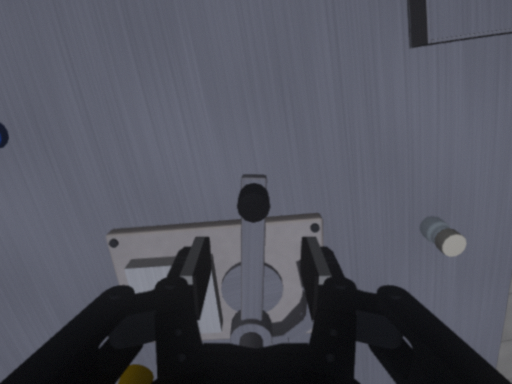

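```bash
python3 - <<'E'
from m3 import *
st=telemetry.read_state();w=cam("wrist",st);print(st["position"])
im=cv2.imread("pics/m.png");crop(im,215,160,295,260,6,"pics/m2.png")
t=np.linspace(0,6.283,100)
for z in(123,97):
    p=proj(w,np.c_[644.3+12*np.cos(t),98.1+12*np.sin(t),0*t+z]);print(z,p.min(0),p.max(0),p.mean(0))
for c in contours(im,(225,170,285,235),0,45): print(c.min(0),c.max(0))
E
```

```text
[644.65165776  98.28603277 353.65246069]
123 [238.16678199 192.75153389] [272.17785925 224.26576983] [255.34094899 208.62804252]
97 [239.90824398 181.59611568] [270.43881604 210.29924496] [255.32393883 196.04137948]
[237.375 183.125] [268.875 221.375]
```

View pics/m2.png

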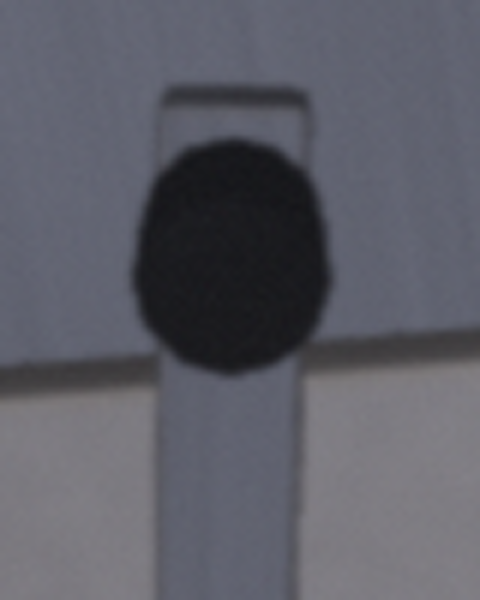

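```bash
python3 - <<'E'
from go import *
import numpy as np
s=cam("scene");d=cam("side")
x=tri([d,s],[(319,202.4),(302.9,241.6)]);print(x,np.degrees(np.arctan2(x[1]-P[1],x[0]-P[0])),np.hypot(*(x[:2]-P)),proj(d,x),proj(s,x))
im=cv2.imread("pics/lsc.png");crop(im,245,215,320,285,8,"pics/n1.png")
im=cv2.imread("pics/lsd.png");crop(im,285,190,345,250,9,"pics/n2.png")
E
```

```text
[680.16443525 -18.27586204  67.53883183] 17.81877172681032 67.39755052999554 [[318.54418417 201.60417453]] [[302.79825104 242.76223299]]
```

View pics/n1.png

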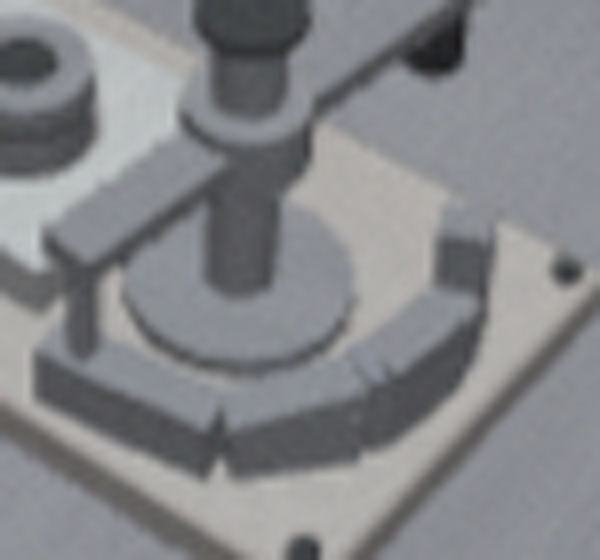

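View pics/n2.png

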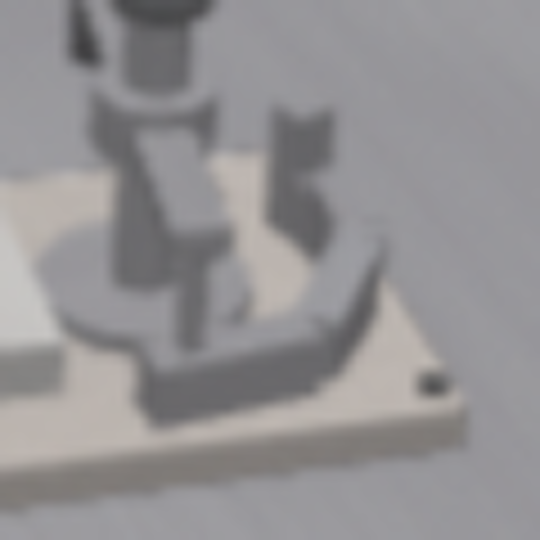

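```bash
python3 - <<'E'
from go import *
s=cam("scene")
for px,z in [((303.1,245),67),((303.1,242),67),((302.4,250.5),50),((302.4,250.5),45),((300.5,252),47),((255.2,259.4),40)]:
    x=onz(s,[px],z)[0];print(px,z,x.round(1),np.degrees(np.arctan2(x[1]-P[1],x[0]-P[0])).round(1),np.hypot(*(x[:2]-P)).round(1))
E
```

```text
(303.1, 245) 67 [684.  -23.8  67. ] 12.5 69.7
(303.1, 242) 67 [679.3 -15.2  67. ] 20.5 67.6
(302.4, 250.5) 50 [684.5 -25.4  50. ] 11.1 69.8
(302.4, 250.5) 45 [682.6 -21.1  45. ] 15.0 68.9
(300.5, 252) 47 [682.  -29.6  47. ] 8.0 66.6
(255.2, 259.4) 40 [ 602.3 -104.    40. ] -101.9 66.5
```

send_rows([
  [0.55,[-0.001,0.02,0],0],
  [0.55,[-0.001,0.045,0],0],
  [0.55,[-0.001,0.065,0],0],
  [0.55,[-0.001,0.0725,0],0],
  [0.55,[-0.001,0.0725,0],0],
])

```text
time: 10.8
position: [643.5, 98.2, 280.8]
ee_rot: [[0.984, -0.002, 0.178], [-0.178, -0.001, 0.984], [-0.002, -1.0, -0.001]]
ft_force: [-0.4, -0.1, 0.3]
width: 46.8
```

```bash
python3 - <<'E'
from go import *
print(pose(),totgt(78.3,140,281,-11.7))
im=cams.camera("wrist");cv2.imwrite("pics/o.png",im)
im=cams.camera("side");crop(im,260,130,350,250,5,"pics/o2.png")
E
```

```text
{'t': 10.8, 'p': array([643.5,  98.2, 280.8]), 'xang': np.float64(-10.25), 'r': np.float64(139.8), 'phi': np.float64(78.7), 'F': array([-0.4, -0.1,  0.3]), 'w': 46.8} (array([ 0.0009, -0.0002,  0.0001]), np.float64(0.025))
```

View pics/o.png

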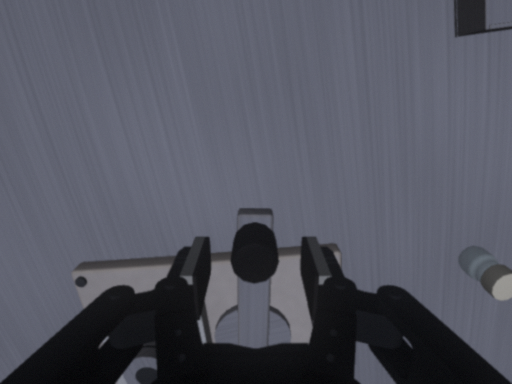

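View pics/o2.png

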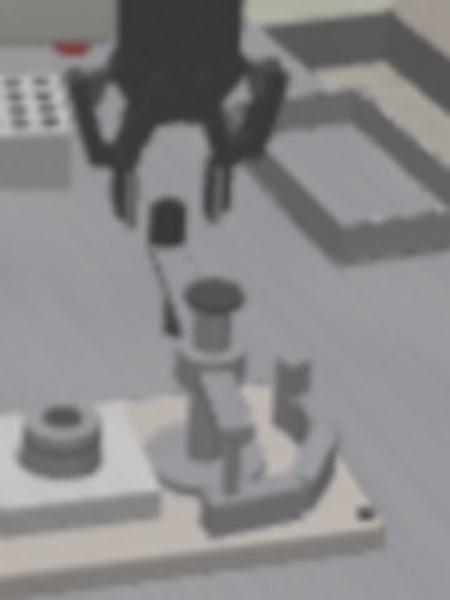

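send_rows([
  [0.55,[-0.004,0,0],0.015],
  [0.55,[-0.008,0,0],0.015],
  [0.55,[-0.011,0,0],0.015],
  [0.55,[-0.011,0,0],0.015],
])

```text
time: 11.3
position: [632.6, 100.6, 282.4]
ee_rot: [[0.981, 0.0, 0.193], [-0.193, 0.0, 0.981], [0.0, -1.0, 0.0]]
ft_force: [0.7, -0.5, -0.4]
width: 47.0
```

send_rows([
  [0.55,[-0.0037,0,-0.0003],-0.0262],
  [0.55,[-0.0073,0,-0.0008],-0.0524],
  [0.55,[-0.011,0,-0.0013],-0.0785],
  [0.55,[-0.0146,0,-0.002],-0.1047],
  [0.55,[-0.0182,0,-0.0027],-0.1309],
])

```text
time: 11.8
position: [614.7, 101.4, 282.3]
ee_rot: [[0.998, 0.001, 0.062], [-0.062, 0.0, 0.998], [0.001, -1.0, 0.001]]
ft_force: [3.6, 0.7, 0.0]
width: 47.1
```

```bash
python3 - <<'E'
from go import *
print(pose())
im=cams.camera("wrist");cv2.imwrite("pics/p.png",im)
E
```

```text
{'t': 11.8, 'p': array([614.7, 101.4, 282.3]), 'xang': np.float64(-3.53), 'r': np.float64(140.4), 'phi': np.float64(90.5), 'F': array([3.6, 0.7, 0. ]), 'w': 47.1}
```

View pics/p.png

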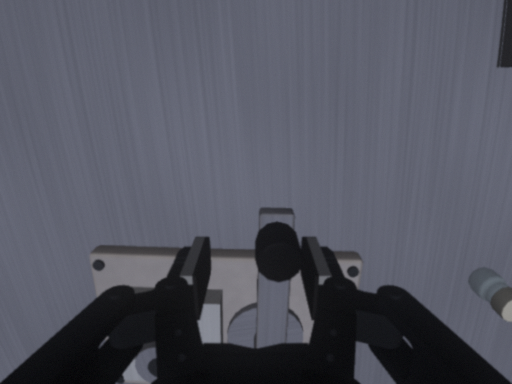

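send_rows([
  [0.55,[-0.0037,0,-0.0003],-0.0262],
  [0.55,[-0.0073,0,-0.0008],-0.0524],
  [0.55,[-0.011,0,-0.0013],-0.0785],
  [0.55,[-0.0146,0,-0.002],-0.1047],
  [0.55,[-0.0182,0,-0.0027],-0.1309],
])

```text
time: 12.35
position: [596.1, 99.9, 282.1]
ee_rot: [[0.998, 0.0, -0.069], [0.069, 0.0, 0.998], [0.0, -1.0, 0.0]]
ft_force: [3.7, 1.8, 0.3]
width: 47.2
```

send_rows([
  [0.55,[-0.0037,0,-0.0003],-0.0262],
  [0.55,[-0.0073,0,-0.0008],-0.0524],
  [0.55,[-0.011,0,-0.0013],-0.0785],
  [0.55,[-0.0146,0,-0.002],-0.1047],
  [0.55,[-0.0182,0,-0.0027],-0.1309],
])

```text
time: 12.85
position: [578.0, 96.0, 282.1]
ee_rot: [[0.98, 0.0, -0.199], [0.199, 0.0, 0.98], [0.0, -1.0, 0.0]]
ft_force: [4.1, 2.4, 1.3]
width: 46.9
```

```bash
python3 - <<'E'
from go import *
print(pose())
im=cams.camera("wrist");cv2.imwrite("pics/q.png",im)
im=cams.camera("side");crop(im,230,130,350,250,5,"pics/q2.png")
E
```

```text
{'t': 12.85, 'p': array([578. ,  96. , 282.1]), 'xang': np.float64(11.47), 'r': np.float64(140.1), 'phi': np.float64(105.7), 'F': array([4.1, 2.4, 1.3]), 'w': 46.9}
```

View pics/q2.png

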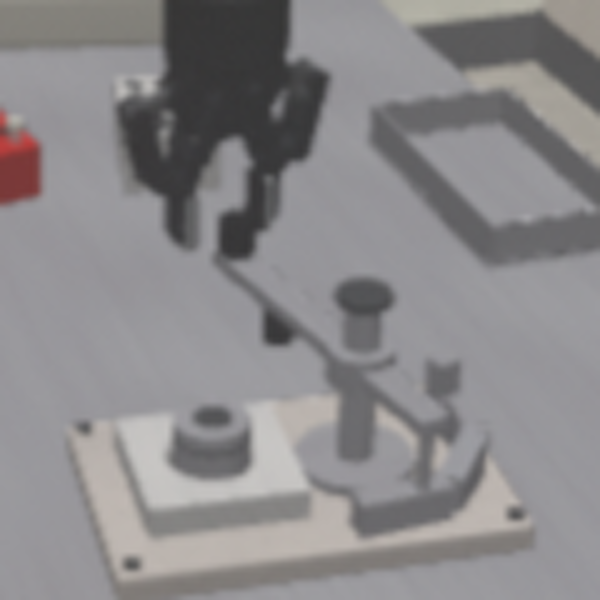

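send_rows([
  [0.55,[-0.0037,0,-0.0003],-0.0262],
  [0.55,[-0.0073,0,-0.0008],-0.0524],
  [0.55,[-0.011,0,-0.0013],-0.0785],
  [0.55,[-0.0146,0,-0.002],-0.1047],
  [0.55,[-0.0182,0,-0.0027],-0.1309],
])

```text
time: 13.45
position: [560.7, 89.2, 281.9]
ee_rot: [[0.946, -0.0, -0.325], [0.325, -0.0, 0.946], [-0.0, -1.0, -0.0]]
ft_force: [2.8, 0.4, -2.1]
width: 46.8
```

send_rows([
  [0.55,[-0.0037,0,-0.0003],-0.0262],
  [0.55,[-0.0073,0,-0.0008],-0.0524],
  [0.55,[-0.011,0,-0.0013],-0.0785],
  [0.55,[-0.0146,0,-0.002],-0.1047],
  [0.55,[-0.0182,0,-0.0027],-0.1309],
])

```text
time: 13.95
position: [544.4, 81.1, 282.1]
ee_rot: [[0.895, 0.0, -0.446], [0.446, 0.0, 0.895], [0.0, -1.0, 0.0]]
ft_force: [2.1, -0.1, -0.7]
width: 47.2
```

send_rows([
  [0.55,[-0.0037,0,-0.0003],-0.0262],
  [0.55,[-0.0073,0,-0.0008],-0.0524],
  [0.55,[-0.011,0,-0.0013],-0.0785],
  [0.55,[-0.0146,0,-0.002],-0.1047],
  [0.55,[-0.0182,0,-0.0027],-0.1309],
])

```text
time: 14.45
position: [530.1, 71.2, 282.7]
ee_rot: [[0.829, 0.003, -0.559], [0.559, 0.001, 0.829], [0.003, -1.0, -0.0]]
ft_force: [4.2, 3.6, 1.5]
width: 47.2
```

```bash
python3 - <<'E'
from go import *
print(pose())
im=cams.camera("wrist");cv2.imwrite("pics/r.png",im)
im=cams.camera("side");crop(im,230,130,350,250,5,"pics/r2.png")
E
```

```text
{'t': 14.45, 'p': array([530.1,  71.2, 282.7]), 'xang': np.float64(33.98), 'r': np.float64(139.7), 'phi': np.float64(128.0), 'F': array([4.2, 3.6, 1.5]), 'w': 47.2}
```

View pics/r2.png

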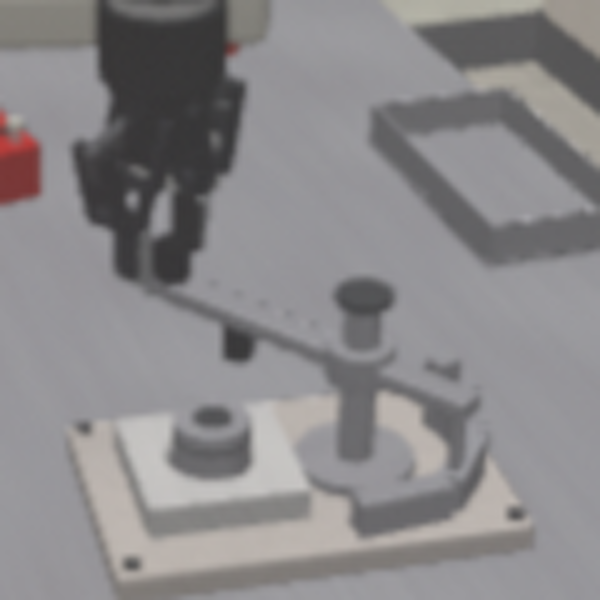

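View pics/r.png

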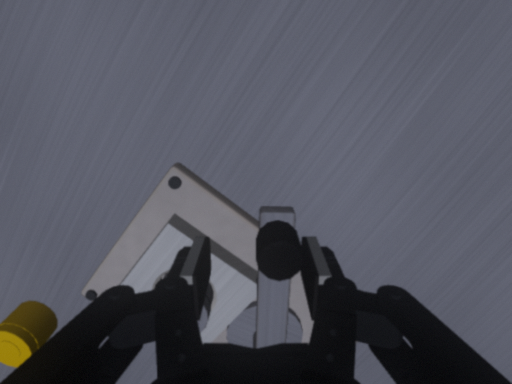

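send_rows([
  [0.55,[-0.0037,0,-0.0003],-0.0262],
  [0.55,[-0.0073,0,-0.0008],-0.0524],
  [0.55,[-0.011,0,-0.0013],-0.0785],
  [0.55,[-0.0146,0,-0.002],-0.1047],
  [0.55,[-0.0182,0,-0.0027],-0.1309],
])

```text
time: 15.05
position: [516.9, 59.4, 283.1]
ee_rot: [[0.749, 0.004, -0.663], [0.663, 0.002, 0.749], [0.004, -1.0, -0.001]]
ft_force: [4.4, 5.4, 4.2]
width: 46.8
```

send_rows([
  [0.55,[-0.0037,0,-0.0003],-0.0262],
  [0.55,[-0.0073,0,-0.0008],-0.0524],
  [0.55,[-0.011,0,-0.0013],-0.0785],
  [0.55,[-0.0146,0,-0.002],-0.1047],
  [0.55,[-0.0182,0,-0.0027],-0.1309],
])

```text
time: 15.55
position: [505.0, 45.3, 283.1]
ee_rot: [[0.656, 0.004, -0.755], [0.755, 0.002, 0.656], [0.004, -1.0, -0.002]]
ft_force: [4.5, 5.8, 5.2]
width: 46.9
```

send_rows([
  [0.55,[-0.0037,0,-0.0003],-0.0262],
  [0.55,[-0.0073,0,-0.0008],-0.0524],
  [0.55,[-0.011,0,-0.0013],-0.0785],
  [0.55,[-0.0146,0,-0.002],-0.1047],
  [0.55,[-0.0182,0,-0.0027],-0.1309],
])

```text
time: 16.05
position: [494.8, 29.9, 282.9]
ee_rot: [[0.552, 0.003, -0.834], [0.834, 0.002, 0.552], [0.003, -1.0, -0.002]]
ft_force: [3.0, 5.3, 5.3]
width: 46.8
```

```bash
python3 - <<'E'
from go import *
print(pose())
im=cams.camera("side");cv2.imwrite("pics/s_full.png",im);crop(im,230,130,350,250,5,"pics/s2.png")
im=cams.camera("scene");crop(im,190,150,350,290,4.5,"pics/s3.png")
E
```

```text
{'t': 16.05, 'p': array([494.8,  29.9, 282.9]), 'xang': np.float64(56.51), 'r': np.float64(139.3), 'phi': np.float64(150.4), 'F': array([3. , 5.3, 5.3]), 'w': 46.8}
```

View pics/s2.png

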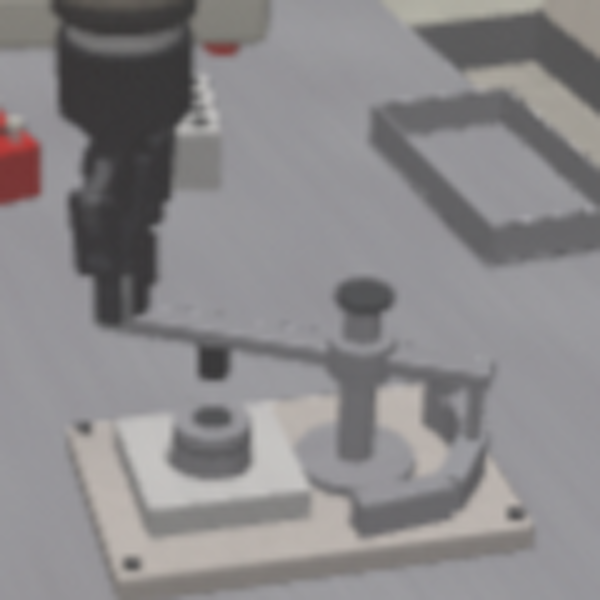

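View pics/s3.png

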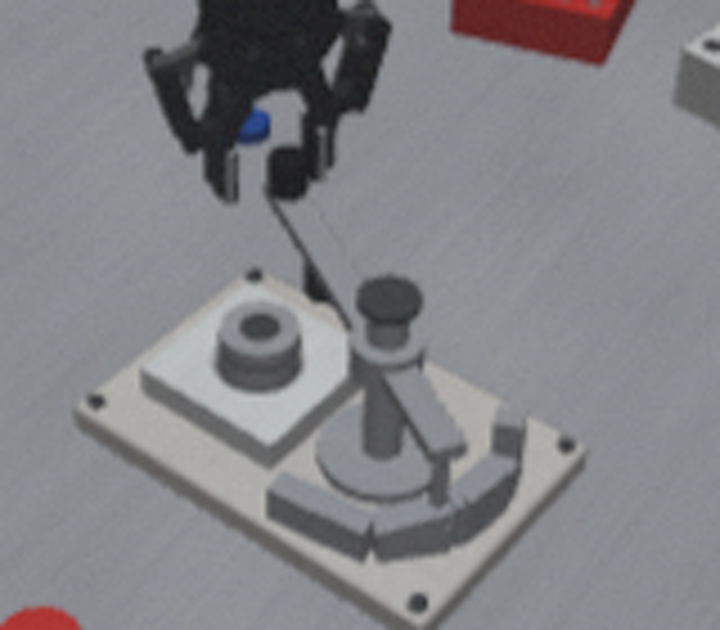

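send_rows([
  [0.55,[-0.0024,0,-0.0002],-0.0175],
  [0.55,[-0.0049,0,-0.0005],-0.0349],
  [0.55,[-0.0073,0,-0.0008],-0.0524],
  [0.55,[-0.0097,0,-0.0011],-0.0698],
  [0.55,[-0.0122,0,-0.0015],-0.0873],
])

```text
time: 16.65
position: [488.7, 18.5, 282.3]
ee_rot: [[0.478, 0.001, -0.879], [0.879, 0.001, 0.478], [0.002, -1.0, -0.0]]
ft_force: [1.7, 5.3, 4.1]
width: 47.2
```

send_rows([
  [0.55,[-0.0024,0,-0.0002],-0.0175],
  [0.55,[-0.0049,0,-0.0005],-0.0349],
  [0.55,[-0.0073,0,-0.0008],-0.0524],
  [0.55,[-0.0097,0,-0.0011],-0.0698],
  [0.55,[-0.0122,0,-0.0015],-0.0873],
])

```text
time: 17.15
position: [484.0, 6.8, 282.1]
ee_rot: [[0.399, 0.0, -0.917], [0.917, 0.001, 0.399], [0.001, -1.0, 0.0]]
ft_force: [3.3, 5.7, 2.9]
width: 47.0
```

```bash
python3 - <<'E'
from go import *
print(pose())
im=cams.camera("side");crop(im,230,130,350,250,5,"pics/t2.png")
im=cams.camera("scene");crop(im,190,150,350,290,4.5,"pics/t3.png")
E
```

```text
{'t': 17.15, 'p': array([484. ,   6.8, 282.1]), 'xang': np.float64(66.46), 'r': np.float64(139.7), 'phi': np.float64(160.9), 'F': array([3.3, 5.7, 2.9]), 'w': 47.0}
```

View pics/t2.png

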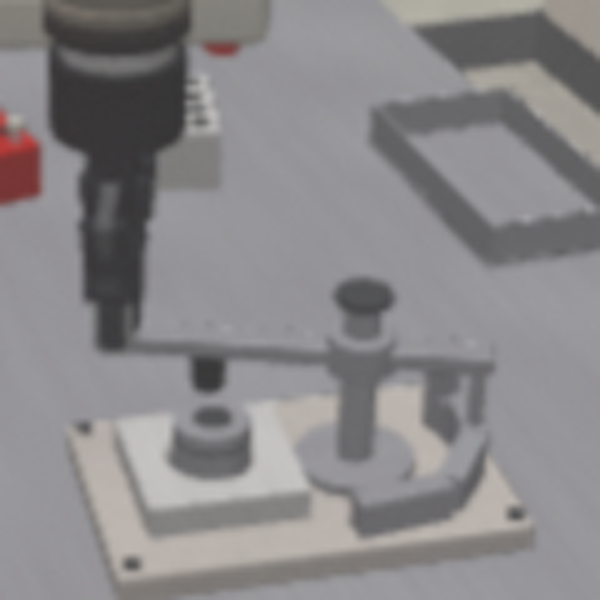

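View pics/t3.png

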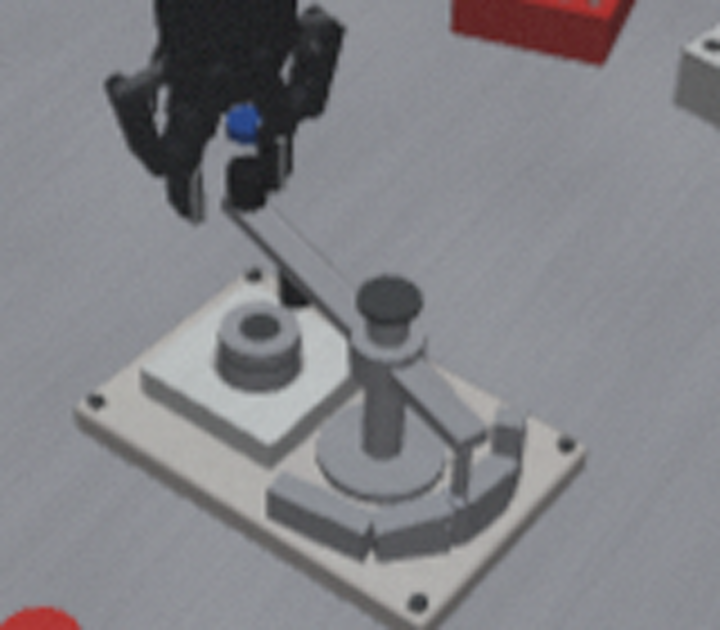

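send_rows([
  [0.55,[-0.0012,0,-0.0001],-0.0087],
  [0.55,[-0.0024,0,-0.0002],-0.0175],
  [0.55,[-0.0037,0,-0.0003],-0.0262],
  [0.55,[-0.0049,0,-0.0005],-0.0349],
])

```text
time: 17.65
position: [482.0, 1.8, 281.6]
ee_rot: [[0.368, -0.002, -0.93], [0.93, 0.0, 0.368], [-0.0, -1.0, 0.002]]
ft_force: [-0.6, 3.5, -1.6]
width: 47.2
```

send_rows([
  [0.55,[-0.0012,0,-0.0001],-0.0087],
  [0.55,[-0.0024,0,-0.0002],-0.0175],
  [0.55,[-0.0037,0,-0.0003],-0.0262],
  [0.55,[-0.0049,0,-0.0005],-0.0349],
])

```text
time: 18.05
position: [481.1, -3.1, 282.0]
ee_rot: [[0.336, -0.0, -0.942], [0.942, 0.0, 0.336], [-0.0, -1.0, 0.0]]
ft_force: [-1.6, 3.3, -1.4]
width: 47.2
```

```bash
cat > look.py <<'E'
from go import *
import sys
n=sys.argv[1]
print(pose())
im=cams.camera("wrist")
cv2.imwrite(f"pics/{n}_w.png",im)
a=cams.camera("side");b=cams.camera("scene")
z=lambda i,x0,y0,x1,y1,s:cv2.resize(i[y0:y1,x0:x1],None,fx=s,fy=s,interpolation=cv2.INTER_CUBIC)
A=z(a,245,180,345,255,4);B=z(b,220,190,320,265,4);C=im[190:340,150:350]
C=cv2.resize(C,(400,300))
cv2.imwrite(f"pics/{n}.png",np.vstack([np.hstack([A,B]),np.hstack([C,C*0])]))
E
python3 look.py u
```

```text
{'t': 18.05, 'p': array([481.1,  -3.1, 282. ]), 'xang': np.float64(70.37), 'r': np.float64(139.6), 'phi': np.float64(165.2), 'F': array([-1.6,  3.3, -1.4]), 'w': 47.2}
```

View pics/u.png

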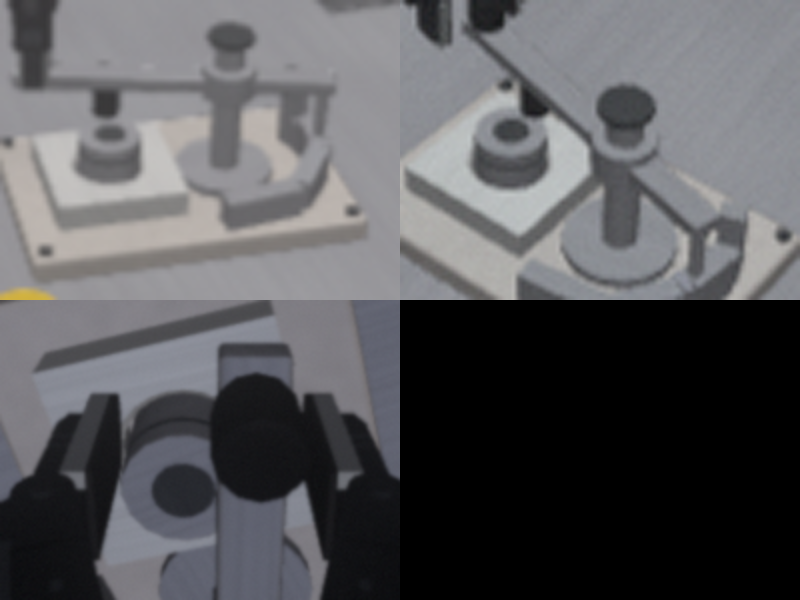

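send_rows([
  [0.55,[-0.0012,0,-0.0001],-0.0087],
  [0.55,[-0.0024,0,-0.0002],-0.0175],
  [0.55,[-0.0037,0,-0.0003],-0.0262],
  [0.55,[-0.0049,0,-0.0005],-0.0349],
])

```text
time: 18.6
position: [480.2, -7.9, 282.1]
ee_rot: [[0.303, 0.001, -0.953], [0.953, 0.0, 0.303], [0.0, -1.0, -0.001]]
ft_force: [1.4, 2.8, -0.1]
width: 46.8
```

send_rows([
  [0.55,[-0.0012,0,-0.0001],-0.0087],
  [0.55,[-0.0024,0,-0.0002],-0.0175],
  [0.55,[-0.0037,0,-0.0003],-0.0262],
  [0.55,[-0.0049,0,-0.0005],-0.0349],
])

```text
time: 19.0
position: [479.1, -12.9, 282.1]
ee_rot: [[0.27, 0.0, -0.963], [0.963, -0.0, 0.27], [0.0, -1.0, -0.0]]
ft_force: [0.9, 3.1, -1.3]
width: 47.0
```

```bash
python3 look.py v
```

```text
{'t': 19.0, 'p': array([479.1, -12.9, 282.1]), 'xang': np.float64(74.36), 'r': np.float64(139.4), 'phi': np.float64(169.2), 'F': array([ 0.9,  3.1, -1.3]), 'w': 47.0}
```

View pics/v.png

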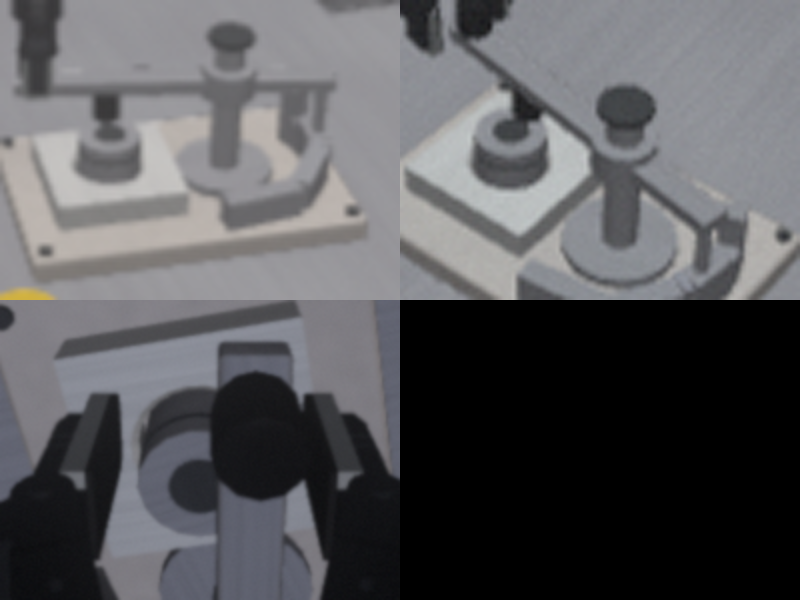

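send_rows([
  [0.55,[-0.0012,0,-0.0001],-0.0087],
  [0.55,[-0.0024,0,-0.0002],-0.0175],
])

```text
time: 19.35
position: [478.7, -15.0, 282.1]
ee_rot: [[0.252, 0.001, -0.968], [0.968, 0.0, 0.252], [0.0, -1.0, -0.0]]
ft_force: [1.6, 2.1, -0.7]
width: 47.0
```

send_rows([
  [0.55,[-0.0012,0,-0.0001],-0.0087],
  [0.55,[-0.0024,0,-0.0002],-0.0175],
])

```text
time: 19.55
position: [478.3, -17.5, 282.1]
ee_rot: [[0.235, 0.0, -0.972], [0.972, 0.0, 0.235], [0.0, -1.0, -0.0]]
ft_force: [2.8, 2.9, -1.3]
width: 46.9
```

send_rows([
  [0.55,[-0.0012,0,-0.0001],-0.0087],
  [0.55,[-0.0024,0,-0.0002],-0.0175],
])

```text
time: 19.75
position: [477.9, -19.9, 282.0]
ee_rot: [[0.219, 0.0, -0.976], [0.976, 0.0, 0.219], [0.0, -1.0, -0.0]]
ft_force: [2.0, 3.0, -0.0]
width: 46.9
```

```bash
python3 look.py x; python3 - <<'E'
import cv2
a=cv2.imread('pics/x.png')
cv2.imwrite('pics/x2.png',cv2.resize(a[150:300,600:800],None,fx=4,fy=4,interpolation=cv2.INTER_CUBIC))
E
```

```text
{'t': 19.75, 'p': array([477.9, -19.9, 282. ]), 'xang': np.float64(77.38), 'r': np.float64(139.4), 'phi': np.float64(172.2), 'F': array([ 2.,  3., -0.]), 'w': 46.9}
```

View pics/x2.png

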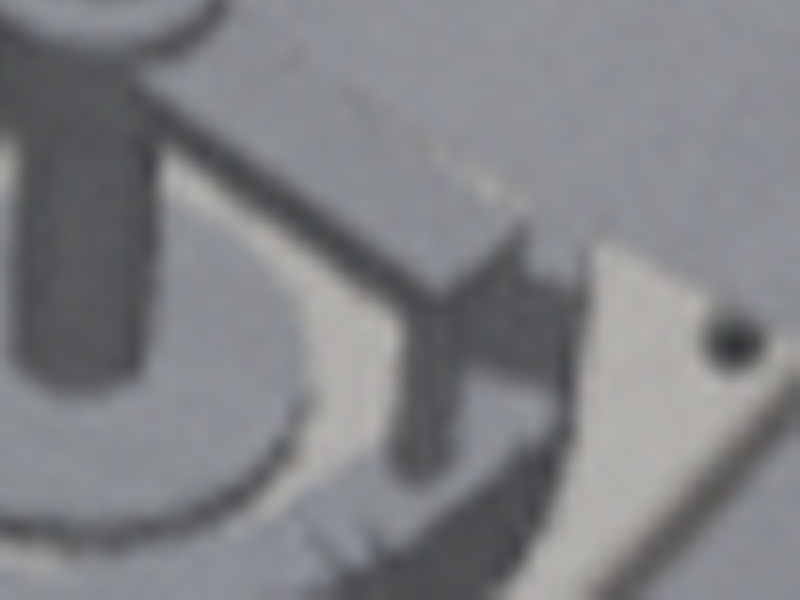

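send_rows([
  [0.55,[-0.0012,0,-0.0001],-0.0087],
  [0.55,[-0.0024,0,-0.0002],-0.0175],
])

```text
time: 20.1
position: [477.4, -22.0, 282.0]
ee_rot: [[0.201, -0.0, -0.98], [0.98, 0.0, 0.201], [0.0, -1.0, 0.0]]
ft_force: [1.1, 2.6, -0.4]
width: 47.0
```

send_rows([
  [0.55,[-0.0012,0,-0.0001],-0.0087],
  [0.55,[-0.0024,0,-0.0002],-0.0175],
])

```text
time: 20.3
position: [477.1, -24.5, 282.0]
ee_rot: [[0.184, -0.0, -0.983], [0.983, 0.0, 0.184], [0.0, -1.0, 0.0]]
ft_force: [2.2, 3.0, -0.7]
width: 46.9
```

send_rows([
  [0.55,[-0.0012,0,-0.0001],-0.0087],
  [0.55,[-0.0024,0,-0.0002],-0.0175],
])

```text
time: 20.5
position: [476.9, -27.0, 282.0]
ee_rot: [[0.167, -0.0, -0.986], [0.986, 0.0, 0.167], [0.0, -1.0, 0.0]]
ft_force: [0.5, 3.2, -0.2]
width: 46.7
```

send_rows([
  [0.55,[-0.0012,0,-0.0001],-0.0087],
  [0.55,[-0.0024,0,-0.0002],-0.0175],
])

```text
time: 20.7
position: [476.7, -29.5, 282.0]
ee_rot: [[0.15, -0.0, -0.989], [0.989, 0.0, 0.15], [0.0, -1.0, 0.0]]
ft_force: [1.3, 2.5, -0.8]
width: 46.8
```

```bash
python3 look.py y; python3 - <<'E'
import cv2
a=cv2.imread('pics/y.png')
cv2.imwrite('pics/y2.png',cv2.resize(a[150:300,600:800],None,fx=4,fy=4,interpolation=cv2.INTER_CUBIC))
E
```

```text
{'t': 20.7, 'p': array([476.7, -29.5, 282. ]), 'xang': np.float64(81.38), 'r': np.float64(139.7), 'phi': np.float64(176.1), 'F': array([ 1.3,  2.5, -0.8]), 'w': 46.8}
```

View pics/y2.png

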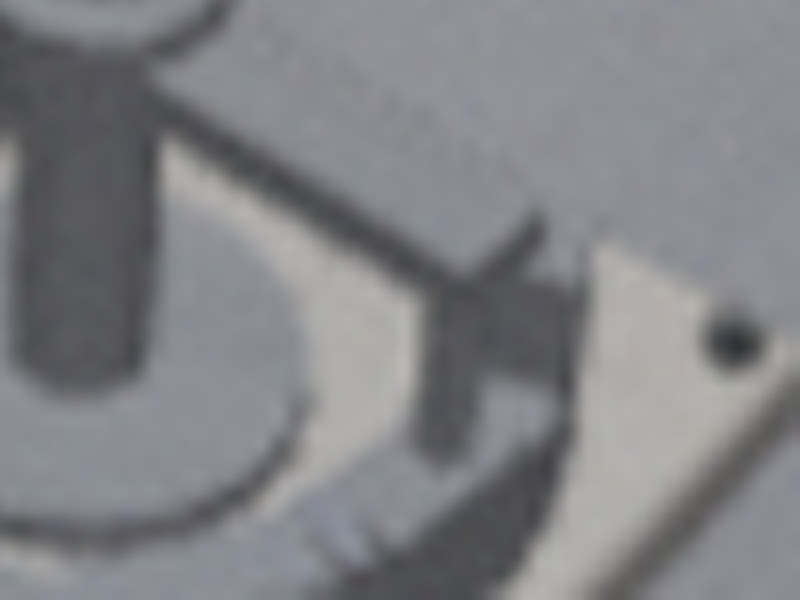

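View pics/y.png

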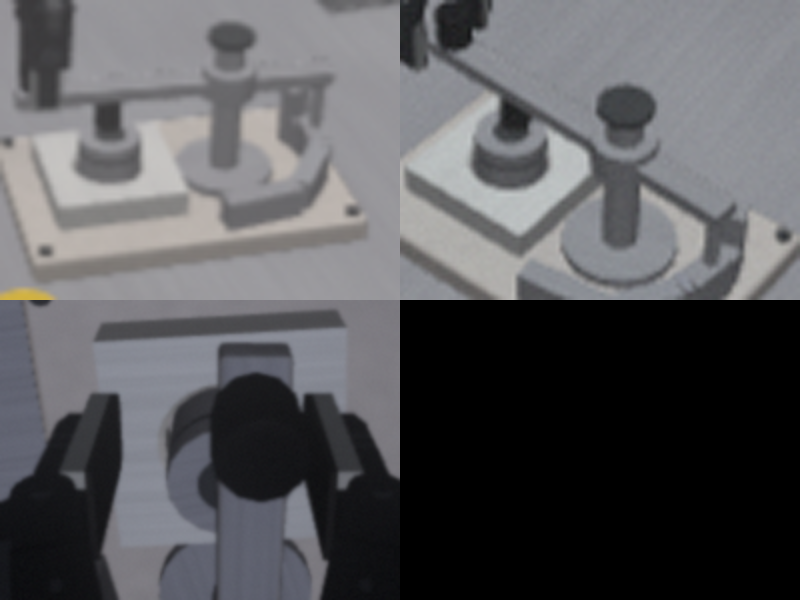

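send_rows([
  [0.55,[-0.0012,0,-0.0001],-0.0087],
  [0.55,[-0.0024,0,-0.0002],-0.0175],
])

```text
time: 21.05
position: [476.5, -31.7, 282.0]
ee_rot: [[0.132, 0.0, -0.991], [0.991, 0.0, 0.132], [0.0, -1.0, -0.0]]
ft_force: [1.5, 2.5, -0.0]
width: 47.1
```

send_rows([
  [0.55,[-0.0012,0,-0.0001],-0.0087],
  [0.55,[-0.0024,0,-0.0002],-0.0175],
])

```text
time: 21.25
position: [476.4, -34.2, 282.0]
ee_rot: [[0.115, 0.0, -0.993], [0.993, 0.0, 0.115], [0.0, -1.0, -0.0]]
ft_force: [2.2, 2.6, 0.3]
width: 47.2
```

send_rows([
  [0.55,[-0.0006,0,0],-0.0044],
  [0.55,[-0.0012,0,-0.0001],-0.0087],
])

```text
time: 21.45
position: [476.4, -35.5, 282.0]
ee_rot: [[0.107, 0.0, -0.994], [0.994, 0.0, 0.107], [0.0, -1.0, -0.0]]
ft_force: [0.7, 2.7, 0.4]
width: 46.9
```

send_rows([
  [0.55,[-0.0006,0,0],-0.0044],
  [0.55,[-0.0012,0,-0.0001],-0.0087],
])

```text
time: 21.65
position: [476.4, -36.6, 282.0]
ee_rot: [[0.098, 0.0, -0.995], [0.995, 0.0, 0.098], [0.0, -1.0, -0.0]]
ft_force: [0.4, 2.6, 0.8]
width: 47.0
```

send_rows([
  [0.55,[-0.0006,0,0],-0.0044],
  [0.55,[-0.0012,0,-0.0001],-0.0087],
])

```text
time: 21.85
position: [476.3, -37.8, 282.0]
ee_rot: [[0.089, 0.0, -0.996], [0.996, 0.0, 0.089], [0.0, -1.0, -0.0]]
ft_force: [1.0, 2.0, 0.5]
width: 46.9
```

send_rows([
  [0.55,[-0.0006,0,0],-0.0044],
  [0.55,[-0.0012,0,-0.0001],-0.0087],
])

```text
time: 22.05
position: [476.3, -39.0, 282.0]
ee_rot: [[0.081, -0.0, -0.997], [0.997, 0.0, 0.081], [0.0, -1.0, 0.0]]
ft_force: [1.8, 3.0, -0.6]
width: 46.7
```

```bash
python3 look.py z; python3 - <<'E'
import cv2
a=cv2.imread('pics/z.png')
cv2.imwrite('pics/z2.png',cv2.resize(a[150:300,600:800],None,fx=4,fy=4,interpolation=cv2.INTER_CUBIC))
E
```

```text
{'t': 22.05, 'p': array([476.3, -39. , 282. ]), 'xang': np.float64(85.37), 'r': np.float64(139.7), 'phi': np.float64(-179.9), 'F': array([ 1.8,  3. , -0.6]), 'w': 46.7}
```

View pics/z2.png

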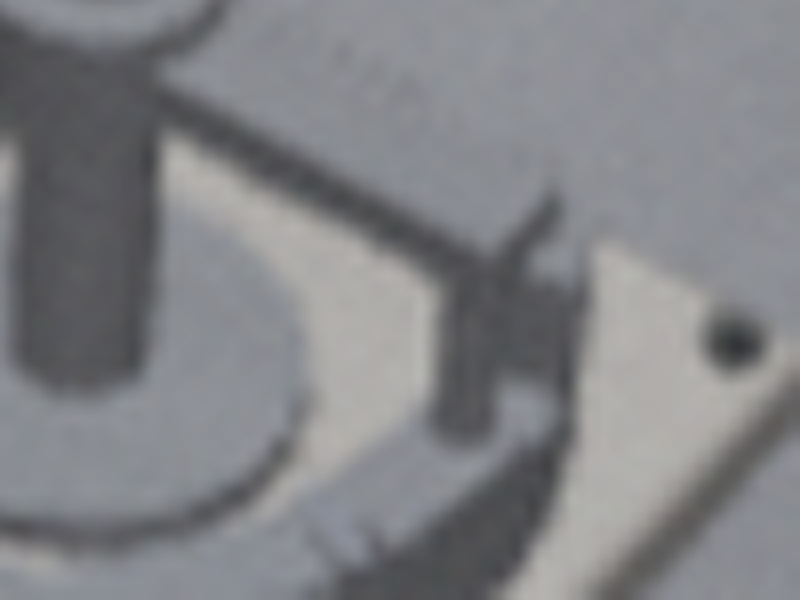

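View pics/z.png

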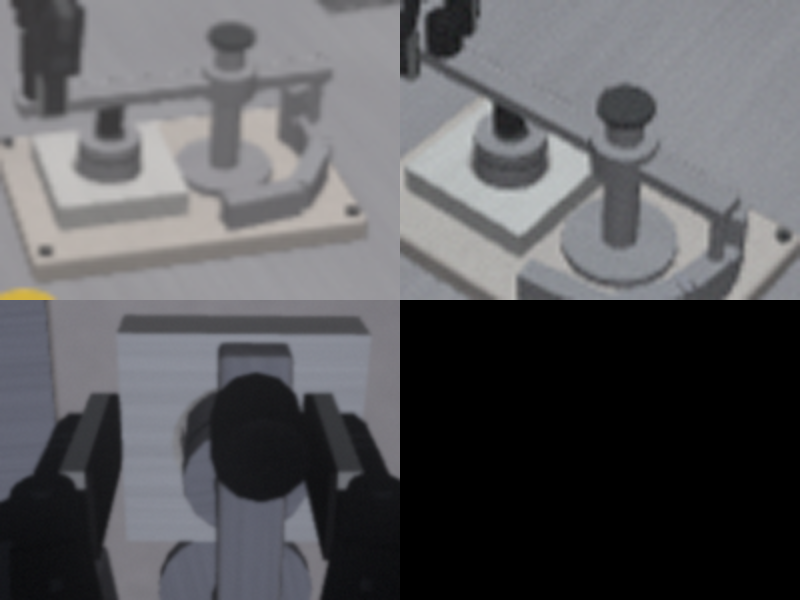

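send_rows([
  [0.55,[-0.0005,0,0],-0.0036],
  [0.55,[-0.001,0,-0.0001],-0.0072],
])

```text
time: 22.4
position: [476.3, -39.9, 282.0]
ee_rot: [[0.074, 0.0, -0.997], [0.997, 0.0, 0.074], [0.0, -1.0, -0.0]]
ft_force: [1.2, 2.9, -0.3]
width: 47.1
```

send_rows([
  [0.55,[-0.0005,0,0],-0.0036],
  [0.55,[-0.001,0,-0.0001],-0.0072],
])

```text
time: 22.6
position: [476.4, -41.0, 282.0]
ee_rot: [[0.066, -0.0, -0.998], [0.998, 0.0, 0.066], [0.0, -1.0, 0.0]]
ft_force: [1.0, 2.2, 0.2]
width: 46.8
```

send_rows([
  [0.55,[-0.0005,0,0],-0.0036],
  [0.55,[-0.001,0,-0.0001],-0.0072],
])

```text
time: 22.8
position: [476.4, -42.0, 282.0]
ee_rot: [[0.059, -0.0, -0.998], [0.998, 0.0, 0.059], [0.0, -1.0, 0.0]]
ft_force: [1.4, 3.5, 0.5]
width: 47.2
```

send_rows([
  [0.55,[-0.0005,0,0],-0.0036],
  [0.55,[-0.001,0,-0.0001],-0.0072],
])

```text
time: 23.0
position: [476.4, -43.0, 282.0]
ee_rot: [[0.052, -0.0, -0.999], [0.999, 0.0, 0.052], [0.0, -1.0, 0.0]]
ft_force: [1.2, 2.7, 0.0]
width: 46.9
```

send_rows([
  [0.55,[-0.0004,0,0],-0.0029],
  [0.55,[-0.0008,0,-0.0001],-0.0058],
])

```text
time: 23.2
position: [476.4, -43.9, 282.0]
ee_rot: [[0.046, -0.0, -0.999], [0.999, -0.0, 0.046], [-0.0, -1.0, 0.0]]
ft_force: [1.2, 2.8, 0.2]
width: 47.0
```

send_rows([
  [0.55,[-0.0004,0,0],-0.0029],
  [0.55,[-0.0008,0,-0.0001],-0.0058],
])

```text
time: 23.4
position: [476.5, -44.6, 282.0]
ee_rot: [[0.041, -0.0, -0.999], [0.999, 0.0, 0.041], [0.0, -1.0, 0.0]]
ft_force: [0.9, 2.5, 0.0]
width: 47.1
```

send_rows([
  [0.55,[-0.0004,0,0],-0.0029],
  [0.55,[-0.0008,0,-0.0001],-0.0058],
])

```text
time: 23.6
position: [476.5, -45.4, 282.0]
ee_rot: [[0.035, -0.0, -0.999], [0.999, 0.0, 0.035], [0.0, -1.0, 0.0]]
ft_force: [0.8, 2.8, 1.0]
width: 47.2
```

```bash
python3 look.py aa; python3 - <<'E'
import cv2
a=cv2.imread('pics/aa.png')
cv2.imwrite('pics/aa2.png',cv2.resize(a[150:300,600:800],None,fx=4,fy=4,interpolation=cv2.INTER_CUBIC))
E
```

```text
{'t': 23.6, 'p': array([476.5, -45.4, 282. ]), 'xang': np.float64(88.01), 'r': np.float64(139.6), 'phi': np.float64(-177.3), 'F': array([0.8, 2.8, 1. ]), 'w': 47.2}
```

View pics/aa2.png

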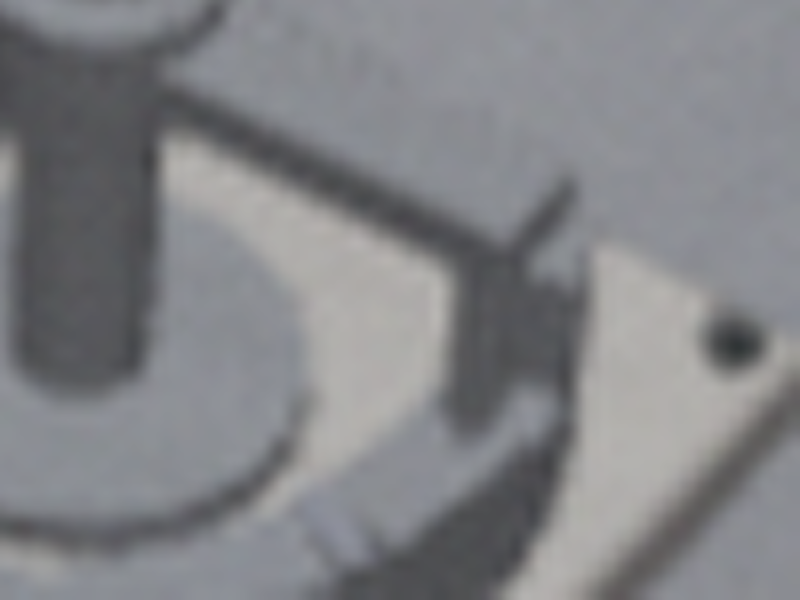

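send_rows([
  [0.55,[-0.0004,0,0],-0.0029],
  [0.55,[-0.0008,0,-0.0001],-0.0058],
])

```text
time: 23.95
position: [476.6, -46.1, 281.9]
ee_rot: [[0.029, -0.0, -1.0], [1.0, 0.0, 0.029], [0.0, -1.0, 0.0]]
ft_force: [0.5, 3.5, 0.3]
width: 47.1
```

send_rows([
  [0.55,[-0.0004,0,0],-0.0029],
  [0.55,[-0.0008,0,-0.0001],-0.0058],
])

```text
time: 24.15
position: [476.7, -47.0, 281.9]
ee_rot: [[0.023, -0.0, -1.0], [1.0, 0.0, 0.023], [0.0, -1.0, 0.0]]
ft_force: [-0.4, 3.3, -0.2]
width: 47.3
```

send_rows([
  [0.55,[-0.0004,0,0],-0.0029],
  [0.55,[-0.0008,0,-0.0001],-0.0058],
])

```text
time: 24.35
position: [476.7, -47.9, 281.9]
ee_rot: [[0.017, -0.0, -1.0], [1.0, 0.0, 0.017], [0.0, -1.0, 0.0]]
ft_force: [0.2, 2.6, 1.2]
width: 47.0
```

send_rows([
  [0.55,[-0.0004,0,0],-0.0029],
  [0.55,[-0.0008,0,-0.0001],-0.0058],
])

```text
time: 24.55
position: [476.8, -48.7, 281.9]
ee_rot: [[0.012, -0.0, -1.0], [1.0, 0.0, 0.012], [0.0, -1.0, 0.0]]
ft_force: [-0.7, 4.3, 1.1]
width: 47.1
```

send_rows([
  [0.55,[-0.0004,0,0],-0.0029],
  [0.55,[-0.0008,0,-0.0001],-0.0058],
])

```text
time: 24.75
position: [476.9, -49.4, 281.9]
ee_rot: [[0.006, -0.0, -1.0], [1.0, 0.0, 0.006], [0.0, -1.0, 0.0]]
ft_force: [-0.8, 3.0, 0.8]
width: 47.2
```

send_rows([
  [0.55,[-0.0004,0,0],-0.0029],
  [0.55,[-0.0008,0,-0.0001],-0.0058],
])

```text
time: 24.95
position: [476.9, -50.2, 281.9]
ee_rot: [[-0.0, -0.001, -1.0], [1.0, 0.0, -0.0], [0.0, -1.0, 0.001]]
ft_force: [-1.6, 2.4, 1.5]
width: 47.1
```

send_rows([
  [0.55,[-0.0004,0,0],-0.0029],
  [0.55,[-0.0008,0,-0.0001],-0.0058],
])

```text
time: 25.15
position: [477.1, -51.0, 281.9]
ee_rot: [[-0.006, -0.001, -1.0], [1.0, 0.0, -0.006], [0.0, -1.0, 0.001]]
ft_force: [-1.9, 3.0, 0.7]
width: 47.0
```

send_rows([
  [0.55,[-0.0004,0,0],-0.0029],
  [0.55,[-0.0008,0,-0.0001],-0.0058],
])

```text
time: 25.35
position: [477.2, -51.9, 281.9]
ee_rot: [[-0.012, -0.0, -1.0], [1.0, -0.0, -0.012], [-0.0, -1.0, 0.0]]
ft_force: [-2.0, 3.3, 1.5]
width: 47.0
```

send_rows([
  [0.55,[-0.0004,0,0],-0.0029],
  [0.55,[-0.0008,0,-0.0001],-0.0058],
])

```text
time: 25.55
position: [477.4, -52.7, 281.9]
ee_rot: [[-0.017, -0.0, -1.0], [1.0, -0.0, -0.017], [-0.0, -1.0, 0.0]]
ft_force: [-2.5, 2.6, 0.8]
width: 46.9
```

```bash
python3 look.py ab; python3 - <<'E'
import cv2
a=cv2.imread('pics/ab.png')
cv2.imwrite('pics/ab2.png',cv2.resize(a[150:300,600:800],None,fx=4,fy=4,interpolation=cv2.INTER_CUBIC))
E
```

```text
{'t': 25.55, 'p': array([477.4, -52.7, 281.9]), 'xang': np.float64(90.99), 'r': np.float64(139.3), 'phi': np.float64(-174.3), 'F': array([-2.5,  2.6,  0.8]), 'w': 46.9}
```

View pics/ab2.png

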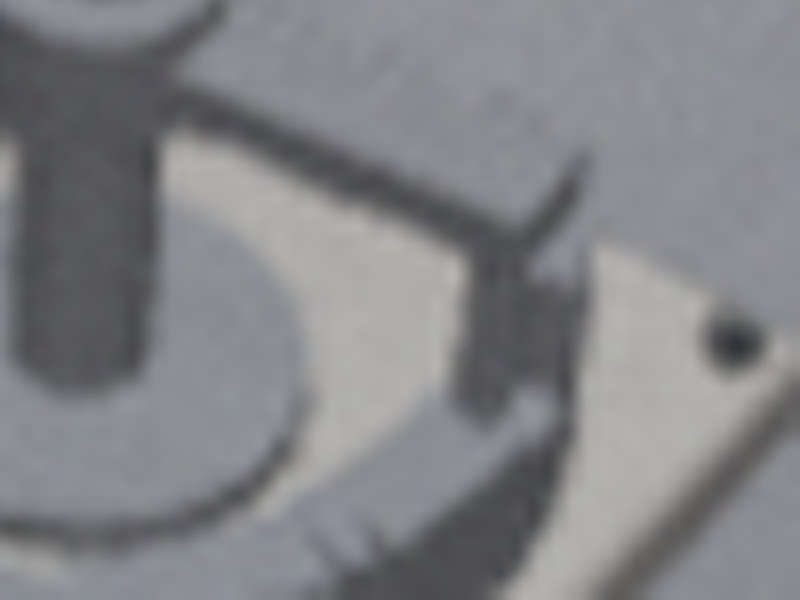

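View pics/ab.png

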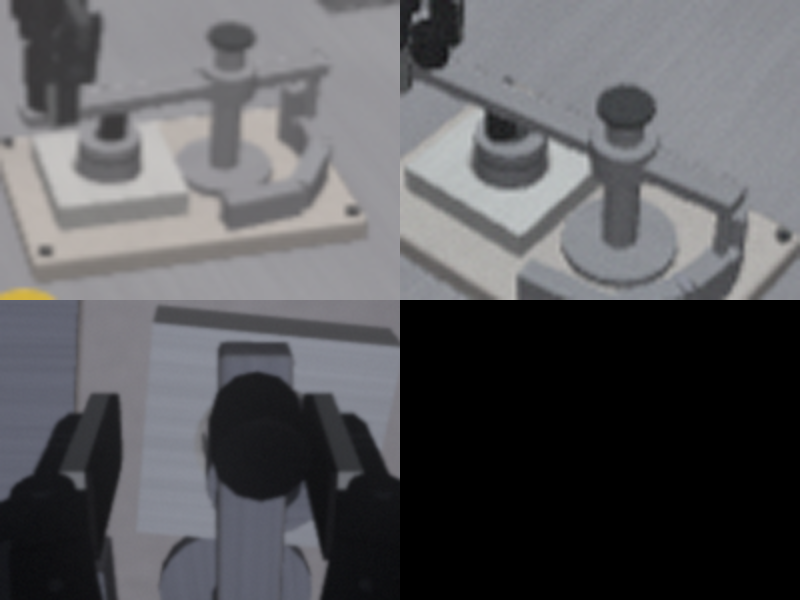

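send_rows([
  [0.55,[-0.0004,0,0],-0.0029],
  [0.55,[-0.0008,0,-0.0001],-0.0058],
])

```text
time: 25.9
position: [477.5, -53.5, 282.0]
ee_rot: [[-0.023, -0.0, -1.0], [1.0, 0.0, -0.023], [0.0, -1.0, 0.0]]
ft_force: [-1.4, 1.5, 0.5]
width: 47.0
```

send_rows([
  [0.55,[-0.0004,0,0],-0.0029],
  [0.55,[-0.0008,0,-0.0001],-0.0058],
])

```text
time: 26.1
position: [477.6, -54.3, 282.0]
ee_rot: [[-0.029, -0.0, -1.0], [1.0, 0.0, -0.029], [0.0, -1.0, 0.0]]
ft_force: [-1.6, 3.3, -0.3]
width: 46.8
```

send_rows([
  [0.55,[-0.0004,0,0],-0.0029],
  [0.55,[-0.0008,0,-0.0001],-0.0058],
])

```text
time: 26.3
position: [477.7, -55.1, 282.0]
ee_rot: [[-0.035, -0.0, -0.999], [0.999, -0.0, -0.035], [-0.0, -1.0, 0.0]]
ft_force: [-1.5, 2.0, -0.9]
width: 46.8
```

send_rows([
  [0.55,[-0.0003,0,0],-0.0022],
  [0.55,[-0.0006,0,0],-0.0044],
])

```text
time: 26.5
position: [477.8, -55.7, 282.0]
ee_rot: [[-0.039, 0.0, -0.999], [0.999, -0.0, -0.039], [-0.0, -1.0, -0.0]]
ft_force: [-1.3, 2.4, -0.8]
width: 47.1
```

send_rows([
  [0.55,[-0.0003,0,0],-0.0022],
  [0.55,[-0.0006,0,0],-0.0044],
])

```text
time: 26.7
position: [477.9, -56.3, 282.0]
ee_rot: [[-0.043, 0.0, -0.999], [0.999, -0.0, -0.043], [-0.0, -1.0, -0.0]]
ft_force: [-0.6, 2.0, -0.8]
width: 47.0
```

send_rows([
  [0.55,[-0.0003,0,0],-0.0022],
  [0.55,[-0.0006,0,0],-0.0044],
])

```text
time: 26.9
position: [478.0, -56.9, 282.1]
ee_rot: [[-0.048, 0.001, -0.999], [0.999, -0.0, -0.048], [-0.0, -1.0, -0.001]]
ft_force: [0.2, 1.8, -1.9]
width: 47.0
```

```bash
python3 look.py ac; python3 - <<'E'
import cv2
a=cv2.imread('pics/ac.png')
cv2.imwrite('pics/ac2.png',cv2.resize(a[150:300,600:800],None,fx=4,fy=4,interpolation=cv2.INTER_CUBIC))
E
```

```text
{'t': 26.9, 'p': array([478. , -56.9, 282.1]), 'xang': np.float64(92.74), 'r': np.float64(139.1), 'phi': np.float64(-172.5), 'F': array([ 0.2,  1.8, -1.9]), 'w': 47.0}
```

View pics/ac2.png

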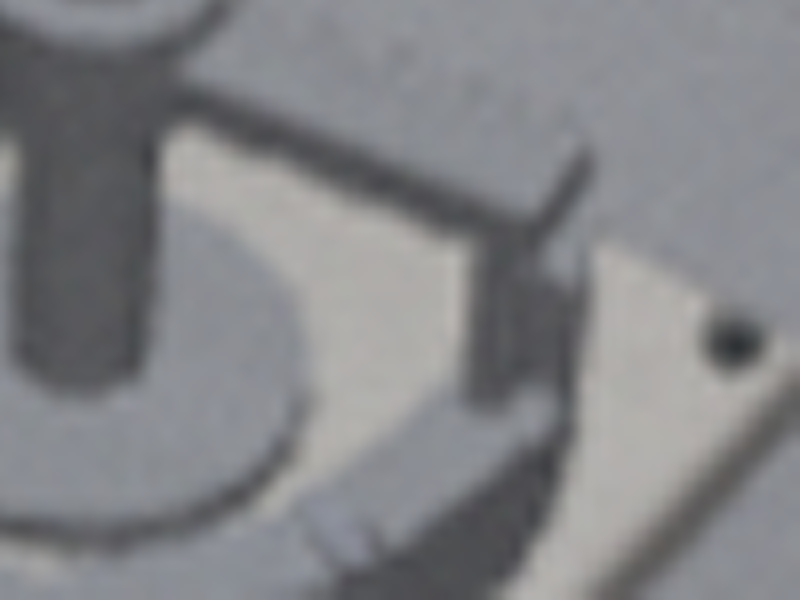

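send_rows([
  [0.55,[-0.0003,0,0],-0.0022],
  [0.55,[-0.0006,0,0],-0.0044],
])

```text
time: 27.25
position: [478.1, -57.5, 282.1]
ee_rot: [[-0.052, 0.001, -0.999], [0.999, -0.0, -0.052], [-0.0, -1.0, -0.001]]
ft_force: [0.4, 1.5, -0.6]
width: 46.8
```

send_rows([
  [0.55,[-0.0003,0,0],-0.0022],
  [0.55,[-0.0006,0,0],-0.0044],
])

```text
time: 27.45
position: [478.0, -58.2, 282.1]
ee_rot: [[-0.057, 0.0, -0.998], [0.998, -0.0, -0.057], [-0.0, -1.0, -0.0]]
ft_force: [-0.0, 2.3, 0.2]
width: 47.1
```

send_rows([
  [0.55,[-0.0003,0,0],-0.0022],
  [0.55,[-0.0006,0,0],-0.0044],
])

```text
time: 27.65
position: [478.0, -58.8, 282.1]
ee_rot: [[-0.061, 0.0, -0.998], [0.998, -0.0, -0.061], [-0.0, -1.0, -0.0]]
ft_force: [-1.1, -0.3, -0.6]
width: 47.0
```

```bash
python3 look.py ad; python3 - <<'E'
import cv2
a=cv2.imread('pics/ad.png')
cv2.imwrite('pics/ad2.png',cv2.resize(a[150:300,600:800],None,fx=4,fy=4,interpolation=cv2.INTER_CUBIC))
E
```

```text
{'t': 27.65, 'p': array([478. , -58.8, 282.1]), 'xang': np.float64(93.5), 'r': np.float64(139.4), 'phi': np.float64(-171.8), 'F': array([-1.1, -0.3, -0.6]), 'w': 47.0}
```

View pics/ad2.png

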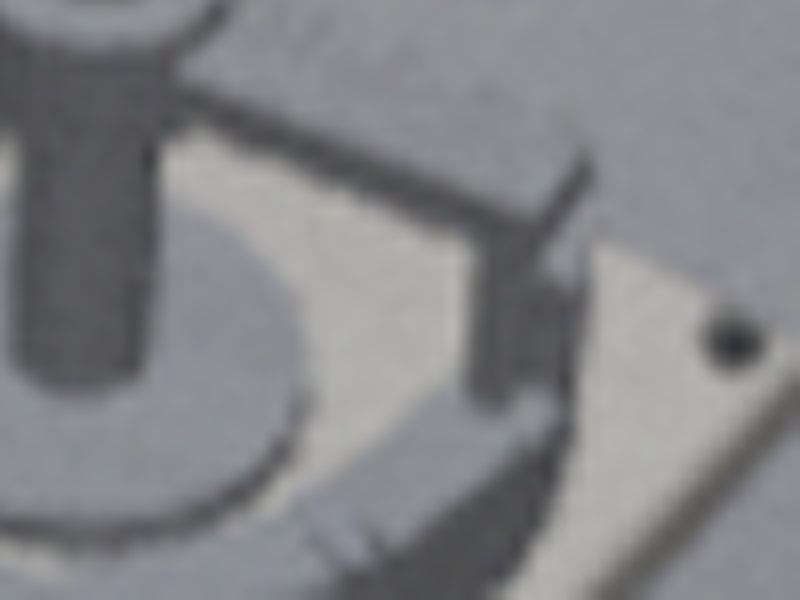

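View pics/ad.png

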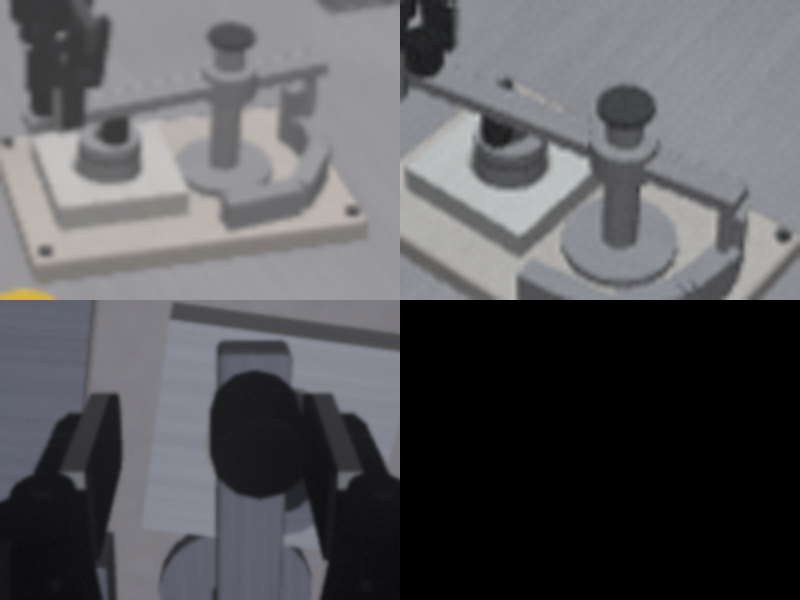

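send_rows([
  [0.55,[-0.0003,0,0],-0.0022],
  [0.55,[-0.0006,0,0],-0.0044],
])

```text
time: 28.0
position: [478.0, -59.3, 282.0]
ee_rot: [[-0.066, 0.0, -0.998], [0.998, -0.0, -0.066], [-0.0, -1.0, -0.0]]
ft_force: [0.5, 0.4, 0.6]
width: 47.1
```

send_rows([
  [0.55,[-0.0003,0,0],-0.0022],
  [0.55,[-0.0006,0,0],-0.0044],
])

```text
time: 28.2
position: [478.0, -59.9, 282.0]
ee_rot: [[-0.07, 0.0, -0.998], [0.998, -0.0, -0.07], [-0.0, -1.0, -0.0]]
ft_force: [-0.5, -0.0, -0.5]
width: 47.1
```

```bash
python3 look.py ae; python3 - <<'E'
import cv2
a=cv2.imread('pics/ae.png')
cv2.imwrite('pics/ae2.png',cv2.resize(a[150:300,600:800],None,fx=4,fy=4,interpolation=cv2.INTER_CUBIC))
E
```

```text
{'t': 28.2, 'p': array([478. , -59.9, 282. ]), 'xang': np.float64(94.01), 'r': np.float64(139.6), 'phi': np.float64(-171.4), 'F': array([-0.5, -0. , -0.5]), 'w': 47.1}
```

View pics/ae2.png

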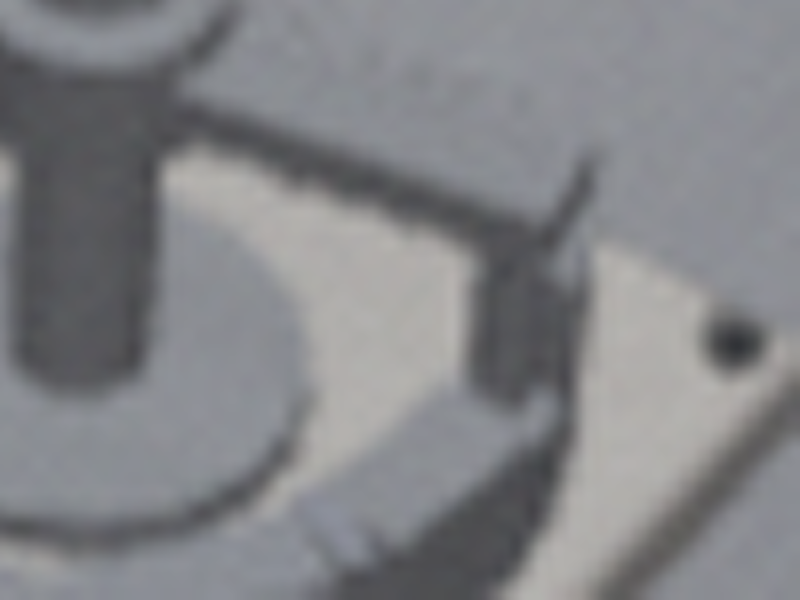

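View pics/ae.png

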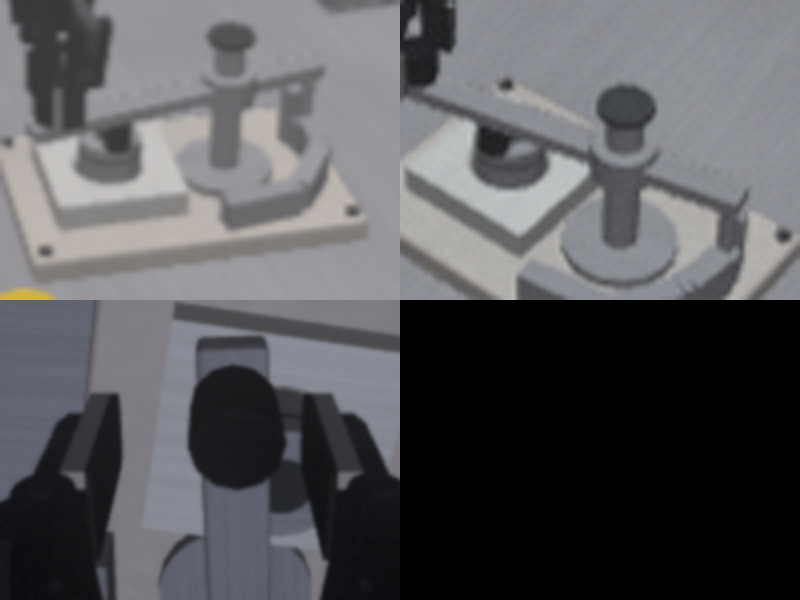

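send_rows([
  [0.55,[0.004,-0.005,0],0],
  [0.55,[0.004,-0.02,0],0],
  [0.55,[0.004,-0.05,0],0],
  [0.55,[0.004,-0.085,0],0],
  [0.55,[0.004,-0.12,0],0],
])

```text
time: 28.85
position: [477.4, -55.4, 403.5]
ee_rot: [[-0.07, -0.0, -0.998], [0.998, 0.0, -0.07], [0.0, -1.0, 0.0]]
ft_force: [1.3, -0.7, -0.1]
width: 46.8
```

send_rows([
  [0.55,[0,-0.03,0],0],
  [0.55,[0,-0.03,0],0],
  [0.55,[0,-0.03,0],0],
  [0.55,[0,-0.03,0],0],
])

```text
time: 29.25
position: [477.2, -55.7, 431.0]
ee_rot: [[-0.07, -0.002, -0.998], [0.998, 0.0, -0.07], [0.0, -1.0, 0.002]]
ft_force: [0.4, 0.3, -0.1]
width: 47.1
```

```bash
python3 look.py af; python3 - <<'E'
from m3 import *
st=telemetry.read_state();w=cam("wrist",st)
im=cams.camera("wrist");cv2.imwrite("pics/af_w2.png",im)
E
```

```text
{'t': 29.25, 'p': array([477.2, -55.7, 431. ]), 'xang': np.float64(94.01), 'r': np.float64(139.8), 'phi': np.float64(-173.1), 'F': array([ 0.4,  0.3, -0.1]), 'w': 47.1}
```

View pics/af.png

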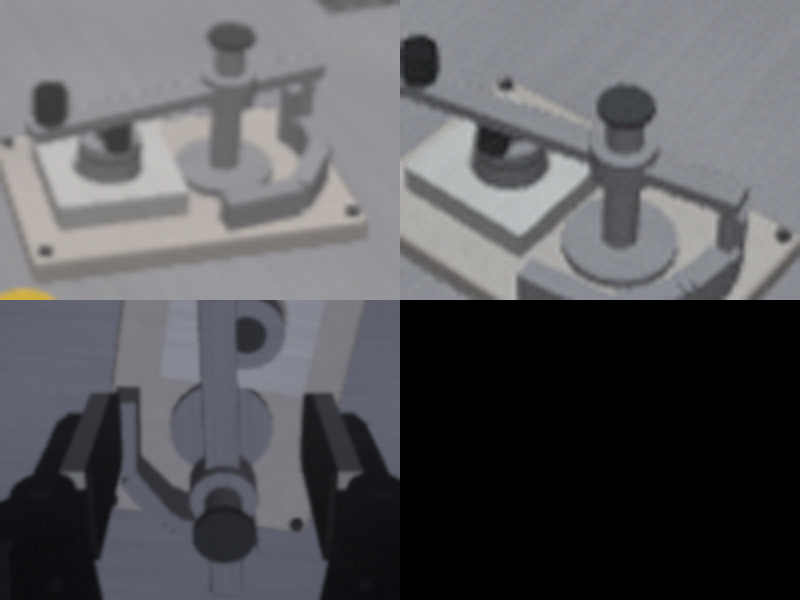

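View pics/af_w2.png

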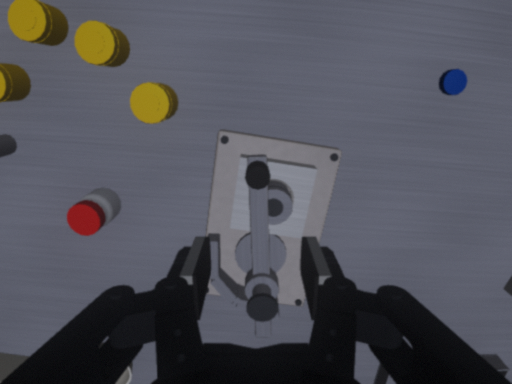

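```bash
python3 - <<'E'
from m3 import *
from go import P
st=telemetry.read_state();w=cam("wrist",st);s=cam("scene");d=cam("side")
im=cv2.imread("pics/af_w2.png")
for c in contours(im,(238,150,278,195),0,45):
    e=cv2.fitEllipse(c.astype(np.float32));x=onz(w,[e[0]],120)[0]
    v=x[:2]-P;a=np.arctan2(v[1],v[0]);print("knob",x.round(1),np.hypot(*v).round(1),np.degrees(a)%360,"foot-well",88*2*np.sin(abs((np.degrees(a)%360)-174.85)/2*np.pi/180))
    k=np.array([P[0]+140*np.cos(a),P[1]+140*np.sin(a)])
A=(50,103);pa=(A[0]/4+245,A[1]/4+180);B=(419,61);pb=((B[0]-400)/4+220,B[1]/4+190)
print("knob mid tri",tri([d,s],[pa,pb]).round(1))
c=[onz(w,[p],20)[0] for p in [(224.5,140),(333.5,157)]];print(c)
E
```

```text
knob [475.4 -53.7 120. ] 141.3 186.02775526635904 foot-well 17.140587634085307
knob mid tri [477.5 -53.  111.5]
[array([461.45411483, -95.29273034,  20.        ]), array([473.38999646,  43.85926571,  20.        ])]
```

```bash
python3 -c "
from workcell import order
print(order.finish_job())"
```

```text
the job is handed in; nothing more can be done
None
```

The die is in the well and the clamp is down in its notch with its foot on the die. I handed the job in about 29 s into the 72 s limit. The hand-in gave no verdict.

**Die:** I gripped it along the well's y axis and lowered it until it touched the floor with a push of about 15 N, then released it. Pictures afterwards showed it upright, with its centre within about 1 mm of the well's.

**Clamp:** I pushed the knob round with one finger, using 3 to 7 N. The push rose on the ramp, ran level at about 3 N on the crest, and fell to zero at about 184°. The clamp then dropped and moved ahead off the finger, so it was never driven against the stop. I backed away straight up, to about 150 mm above.

**Last checks:**
- **Knob and foot:** the knob sits at about 186°, which is 11° past the well's middle. That puts the foot about 17 mm from the well's middle (limit 26 mm).
- **Knob height:** triangulated at about 111.5 mm. I expected about 113.5 mm in the notch and 119 mm on the crest, so it is clearly down, within camera error.
- **Gripper and bench:** the wrist force is about zero and the gripper touches nothing. I moved nothing else, though I did not re-measure the other things on the bench.
- **Not measured:** I could not measure the foot's force on the die. I judged it from the drop and the pictures. I also did not re-measure the die after the clamp came down.

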